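# Clamp a coral stone in the bench press with a tommy bar

### The arm

A 7-joint arm with a two-finger parallel gripper is mounted at the origin on the work surface. World frame = base frame: x ahead of the robot, y to its left, z up, the work surface at z = 0. Lengths are in m, angles in rad, forces in N, time in s.
With the tool pointing down it reaches from about 0.35 to 0.9 m from the base axis. Payload 8.1 kg.
Tool frame: the origin (TCP) lies between the finger pads; the fingertips stand 17 mm ahead of it and the grasp point (between the pads) lies 2 mm behind it; z points along the fingers, y is the direction in which the jaws open and shut (so a half turn about z gives the same grasp; the last joint's range is limited). The gripper opens to 92 mm and grips with 3 to 60 N. Pads are 19 mm wide; open, the fingers measure 130 mm over their backs; the gripper's body (75 mm by 190 mm) begins 47 mm behind the grasp point.
Start: joints at [-1.328, 0.434, 0.025, 1.573, -0.012, 1.134, -0.075], TCP at [0.212, 0.588, 0.213] pointing down, gripper open.
Joint ranges: [-2.62, 2.62], [-0.44, 2.09], [-1.27, 1.32], [0.08, 2.57], [-1.32, 4.46], [0.12, 2], [-2.74, 2.74]. Speed limits (rad/s): [2.22, 2.22, 3.01, 3.01, 3.14, 3.14, 3.14].

### API

Orientations are given as a rotation vector (axis times angle).
In Python, from cell import arm gives the robot as it stands. The module is installed in compiled form; this text tells all that it offers.
- The arm moves only by the shell command python3 -m crank 'ROWS' [FORCE]. ROWS is JSON, a list of rows, each a list of 5 numbers: the opening, from 0 (shut) to 1 (fully open), then the shift along the world's x, y, z normalised to -1 to 1, where 1 is 40 cm, then the turn about the world's z normalised to -1 to 1, where 1 is 60 degrees. In form: [[fingers, tx, ty, tz, twist], ...]. A call has exactly 8 rows; each row shifts and turns the commanded pose from where the row before left it; what a row does not reach is not made up. A row lasts 1/12 s, in which the tool goes at most 41.7 mm and 7.16 degrees, less where a joint would pass 70% of its speed; a pose out of reach is approached as far as the arm can. A call with a number of a shift or a turn outside -1 to 1 is refused whole. A call with a gripper value outside its range is refused whole. The fingers move at their own pace and stop on an object; FORCE is the grip in N (left out, the last holds). Time passes only in rows, so rows that do not move let the fingers close, or fill a call up. It gives the time, the measured TCP pose, the force and the opening at its end, in the units of the state.
- arm.observe(): the state, without advancing time (a new reading comes with each control period).
- arm.get_image(name): name is "scene" or "side" or "wrist"; returns the picture (420x560x3 uint8, red, green, blue); there is no depth.
- arm.get_calibration(name): a dict with "intrinsics" (3x3 intrinsics, pixels), "distortion" ([k1, k2, p1, p2, k3] as OpenCV has them; the pictures are not rectified), "extrinsics" (4x4, takes a point from camera to world coordinates). Camera axes: x right, y down, z forward; pixel columns grow to the right and rows downward; lengths in m; the calibration is good to about 2 mm. A picture is of the moment at which its call begins: read the wrist's pose just before it. get_calibration takes no time and is no camera call; for the wrist camera it gives the pose at the moment of the call.
- arm.sign_off(): hands the job in, once; it reports no verdict.
The state is a dict: "clock": time; "joints": joint angles; "dq": joint speeds; "joint_efforts": joint torques, N m; "position": TCP position; "ee_rot": TCP orientation; "force": force on the tool from outside, world axes, zero at the start; "ft_torque": the same for the moment, N m; "width": opening from 0.0 (shut) to 1.0 (fully open).
Only numpy, scipy, OpenCV 4.12 (cv2) and the standard library are available. Lean on these libraries where they do the work, as an engineer would, in place of code of your own. Each camera call takes 0.05 s, during which the arm holds its last target.

### The job

Take the steel bar from its rest, put it in a hole of the press collar and turn the collar clockwise (seen from above), moving the bar to a fresh hole when a post stops it, until the pad firmly clamps the stone: clearly stiffer to turn, but do not crush it. Turn the collar only with the bar, then lay the bar back in both notches of its rest, leaving the stone clamped and the other things on the bench where they are.

Things in the scene. Friction and masses are not known exactly. Their poses are not given: they have to be found in the camera images.
- press: four-post bench screw press, fixed. Origin: centre of its underside, on the collar's axis; front faces its own -x. Base plate 150 (x) x 170 (y) x 14 mm; steel posts 14 mm diameter (16 mm caps) at x = +-42, y = +-50 mm, up to 134 mm; grey crosshead 108 x 124 mm, 78 to 90 mm high, under the collar. A bar in a hole swings 39 degrees either side of the press's -x before a front post stops it
- collar_axis (a point): point on the collar's vertical axis at the height of the centre line of its holes, 106 mm above the table; axes as the press's. Steel collar: 80 mm diameter, 92 to 120 mm above the table, stays at its height; six square radial holes 12 x 12 mm in its rim, every 60 degrees, 26 mm deep (ending 14 mm from the axis), with a dark radial line on the top over each
- collar (a joint): turn of the collar (rad), growing clockwise seen from above; starts between 0 and 0.24. At value q the holes' middle lines point, in the press frame, along 212 degrees - q + k x 60 degrees (counter-clockwise from the press's +x, k = 0..5). 24 mm of ram travel a turn; it stays where it is left. Turning it freely takes about 0.3 N m (3 N at 100 mm if the hand does not twist the bar)
- ram: steel spindle, 20 mm diameter, out of the collar's top to 155 mm above the table, driven down by the collar, with a sprung rubber pad 32 mm diameter, 12 mm thick. Origin: on the pad, in its middle. Pad on the stone: the collar stiffens by 0.4 N m in 15 degrees; firm at 0.5 to 0.65 N m about the collar axis (force x arm plus the hand's own twist on the bar, which can oppose it), crushed above 0.9 N m
- work: brass nest 48 mm diameter, 14 mm high, fixed on the press base under the ram, with the domed coral stone (34 mm diameter) in it. Origin: centre of the nest's underside. Stones differ: the top lies 28.5 to 31.3 mm above this origin and is not reported. The pad first hangs 3 to 8 mm above it; firm clamping always comes later than one swing of the bar between the posts
- bar_center (a point): middle of the loose steel bar: round, 10 mm diameter, 160 mm long with hemispherical ends, both ends alike, 90 g. x axis along the bar. Starts lying in its rest, its centre line 43 mm above the table
- bar_end_a (a point): the very end of the bar on its own +x side, 80 mm from its middle
- bar_end_b (a point): the very end of the bar on its own -x side, 80 mm from its middle
- rest_mid (a point): where the middle of the bar lies in its fixed rest, 43 mm above the table; x axis along the bar. Rest: grey foot 130 x 60 x 10 mm with two V notches (90 degree V open upwards, each 12 mm thick along x, 27 mm over the V, 45 to 50 mm high) centred at x = +-52 mm; between them the bar is free to grip, 33 mm above the foot
- dish: white dish 100 mm diameter, 28 mm high with small coral beads; origin at the centre of its underside. Leave alone
- calculator: black desk calculator 120 x 75 x 16 mm; origin at the centre of its underside. Leave alone
- jar: small amber glass jar 48 mm diameter, 55 mm high, black cap; origin at the centre of its underside. Leave alone
There are look-alikes about, which are no part of the job. What is meant by the part that bears bar_center is not green, and is the smaller of those in its own colour. Of the things shaped like the part that bears rest_mid, the grey one is meant.

How it is judged:
On the way, in this order (a step that is already met when the one before it is completed fails the run):
1. the bar is seated in a hole and has turned the collar past 0.6 rad (distance between any of bar_end_a, bar_end_b and collar_axis below 0.025 m and value of joint collar above 0.6 rad), for 0.05 s.
2. with the bar in a hole, the pad presses the stone with more than 35 N (distance between any of bar_end_a, bar_end_b and collar_axis below 0.025 m and contact force between ram and work above 35 N), for 0.1 s.
At the end, for the whole second after the job is handed in: the pad still presses the stone with more than 35 N, the collar is still, and the bar lies at rest in both notches of its rest, its middle within 20 mm of the rest's and in line within 0.1 rad (contact force between ram and work above 35 N and distance between bar_center and rest_mid below 0.02 m and angle between the x axis of bar_center and the x axis of rest_mid, either way round below 0.1 rad and velocity of joint collar below 0.02 rad/s and linear speed of bar below 0.02 m/s); the robot touches nothing.
It fails at once if the stone is crushed (more than 180 N under the pad, about 1 N m on the collar) (contact force between ram and work above 180 N).
It fails at once if the collar is turned with the fingers instead of the bar (more than 5 N of the fingers on the collar) (contact force between the fingers and collar above 5 N).
It fails at once if the dish, calculator or jar is moved by more than 30 mm (distance of any of dish, calculator, jar from where it was at the start of the episode above 0.03 m).
It also fails if it takes over 72 s, if anything falls off the work surface, if the arm or the gripper's body presses on something with over 40 N, if the wrist force passes 120 N, or if a joint passes its speed limit or range.

## Working session

There is one attempt and no reset: what is moved stays moved. The work goes in short steps, Python scripts to look and compute and a shell command to move; the robot and the scene stay as the last step left them, time stands still between calls to the robot, and variables do not carry over. Pictures are saved under pics/ and viewed, and the job is handed in when it is done.

```bash
mkdir -p pics; ls; python3 - <<'E'
from cell import arm
import cv2,numpy as np
print(arm.observe())
for n in("scene","side","wrist"):
    c=arm.get_calibration(n); print(n,c)
    cv2.imwrite(f"pics/{n}0.png",arm.get_image(n)[:,:,::-1])
print(arm.observe()['clock'])
E
```

```text
pics
{'clock': 0.0, 'joints': array([-1.32755903,  0.43520767,  0.02502125,  1.57407894, -0.01157134,
        1.13400225, -0.07509816]), 'dq': array([-0.00105909,  0.00068415,  0.00043085,  0.00029859,  0.00087636,
        0.00083214,  0.00019515]), 'joint_efforts': array([ 9.32301518e-04, -6.67851591e+01,  9.85271707e-01, -3.14454675e+01,
       -6.05682191e-02,  4.30976506e-02,  1.53391925e-04]), 'position': array([0.21177932, 0.58747015, 0.2119621 ]), 'ee_rot': array([-5.40676497e-01, -3.09463370e+00,  2.43458802e-03]), 'force': array([ 0.04050629, -0.35292184,  0.30366511]), 'ft_torque': array([ 0.02089132,  0.00596896, -0.02025118]), 'width': 0.9983185239728677}
scene {'intrinsics': array([[479.6527922 ,   0.        , 277.03713169],
       [  0.        , 479.6527922 , 209.52083247],
       [  0.        ,   0.        ,   1.        ]]), 'distortion': array([-0.1681602,  0.       ,  0.       ,  0.       ,  0.       ]), 'extrinsics': array([[-0.48245892,  0.62285652, -0.61585968,  1.17097931],
       [ 0.87581078,  0.3319976 , -0.35033281,  0.46368253],
       [-0.01374314, -0.70839
[... 542 characters left out ...]
1.19970716],
       [ 0.        ,  0.        ,  0.        ,  1.        ]])}
wrist {'intrinsics': array([[362.06248013,   0.        , 280.40632093],
       [  0.        , 362.06248013, 209.91356326],
       [  0.        ,   0.        ,   1.        ]]), 'distortion': array([-0.07154715,  0.        ,  0.        ,  0.        ,  0.        ]), 'extrinsics': array([[ 3.39776229e-01,  9.06767111e-01,  2.49650797e-01,
         1.44314371e-01],
       [ 9.40506010e-01, -3.27375937e-01, -9.09584602e-02,
         6.11404481e-01],
       [-7.48476603e-04,  2.65703597e-01, -9.64054479e-01,
         3.83883540e-01],
       [ 0.00000000e+00,  0.00000000e+00,  0.00000000e+00,
         1.00000000e+00]])}
0.15
```

View pics/scene0.png

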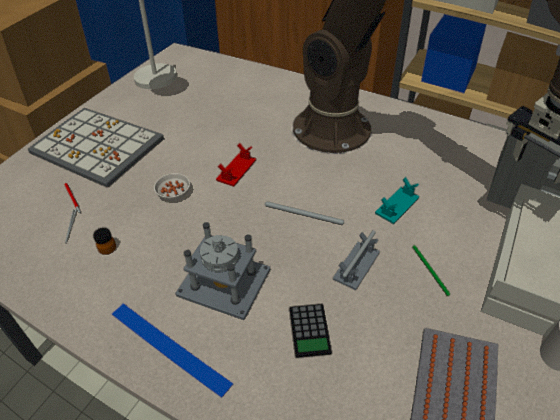

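View pics/side0.png

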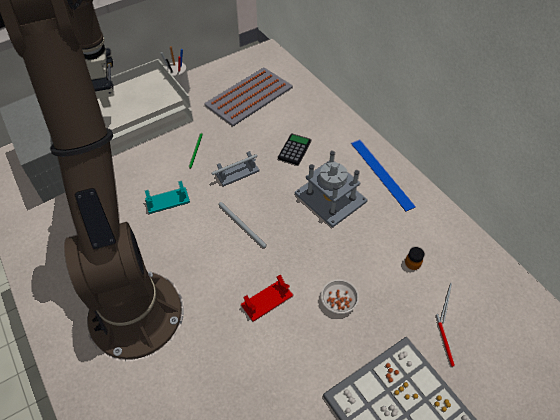

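View pics/wrist0.png

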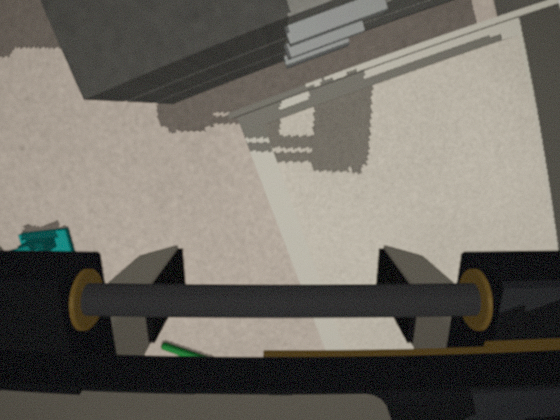

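Bar candidates in the scene view are a rod on the grey rest (~358,256), a longer grey rod lying on the table (~303,212) and a green rod (~431,270). The first fits: it is not green and is the smaller of the grey ones. Rest candidates are grey (357,262), teal (398,202) and red (237,165), and the grey one is meant. I'll confirm this in an enlarged crop.

```bash
python3 - <<'E'
import cv2,numpy as np
a=cv2.imread("pics/scene0.png");b=cv2.imread("pics/side0.png")
A=cv2.resize(a[215:325,170:400],None,fx=3.4,fy=3.4,interpolation=cv2.INTER_CUBIC)
cv2.imwrite("pics/cropA.png",A)
B=cv2.resize(b[125:255,200:390],None,fx=4,fy=4,interpolation=cv2.INTER_CUBIC)
cv2.imwrite("pics/cropB.png",B)
E
```

```text
(no output)
```

View pics/cropA.png

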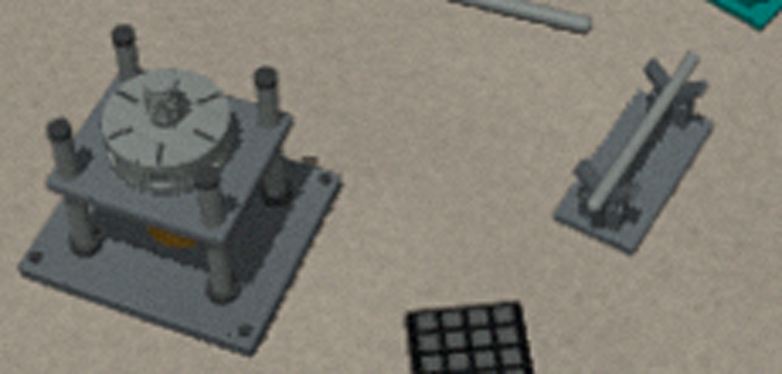

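View pics/cropB.png

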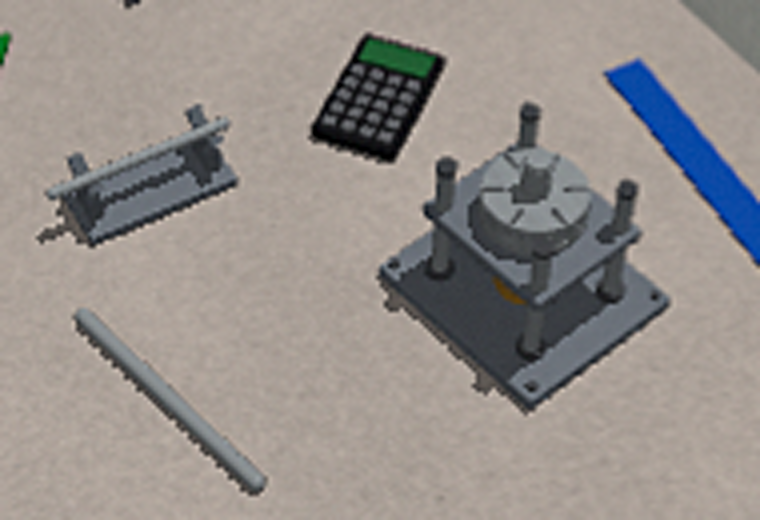

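The rod in the grey rest and the press with four caps are confirmed. Now I'll turn those pixels into positions.

```bash
cat > h.py <<'E'
import cv2,numpy as np
from scipy.spatial.transform import Rotation as R
def ray(c,uv):
    K,D,E=c["intrinsics"],c["distortion"],c["extrinsics"]
    p=cv2.undistortPoints(np.array([[uv]],float),K,D)[0,0]
    d=E[:3,:3]@np.array([p[0],p[1],1]);return E[:3,3],d/np.linalg.norm(d)
def onz(c,uv,z):
    o,d=ray(c,uv);return o+d*(z-o[2])/d[2]
def tri(rs):
    A=np.zeros((3,3));b=np.zeros(3)
    for o,d in rs:
        P=np.eye(3)-np.outer(d,d);A+=P;b+=P@o
    x=np.linalg.solve(A,b);return x,[np.linalg.norm((np.eye(3)-np.outer(d,d))@(x-o)) for o,d in rs]
def proj(c,P):
    E=np.linalg.inv(c["extrinsics"]);rv,_=cv2.Rodrigues(E[:3,:3])
    return cv2.projectPoints(np.array(P,float).reshape(-1,1,3),rv,E[:3,3],c["intrinsics"],c["distortion"])[0][:,0]
E
python3 - <<'E'
from cell import arm
from h import *
cs=arm.get_calibration("scene");cd=arm.get_calibration("side")
fa=lambda p:(170+(p[0]+.5)/3.4-.5,215+(p[1]+.5)/3.4-.5)
fb=lambda p:(200+(p[0]+.5)/4-.5,125+(p[1]+.5)/4-.5)
A=[(692,57),(597,207),(122,33),(265,74),(60,128),(207,180)]
B=[(223,125),(52,193),(531,108),(447,164),(627,187),(541,240)]
np.set_printoptions(precision=4,suppress=True)
print("bar zplane A",[onz(cs,fa(p),.043) for p in A[:2]],"B",[onz(cd,fb(p),.043) for p in B[:2]])
print("posts A");[print(onz(cs,fa(p),.134)) for p in A[2:]]
print("posts B");[print(onz(cd,fb(p),.134)) for p in B[2:]]
print(onz(cs,fa((166,101)),.155),onz(cd,fb((538,160)),.155))
for n,(uv) in dict(dish=(173,188),calc=(310,330),jar=(105,236)).items(): print(n,onz(cs,uv,.02))
E
```

```text
bar zplane A [array([0.3934, 0.2839, 0.043 ]), array([0.5457, 0.2767, 0.043 ])] B [array([0.5442, 0.2737, 0.043 ]), array([0.3957, 0.2853, 0.043 ])]
posts A
[ 0.6286 -0.0237  0.134 ]
[0.6152 0.075  0.134 ]
[ 0.7118 -0.0117  0.134 ]
[0.7026 0.0883 0.134 ]
posts B
[0.7023 0.0883 0.134 ]
[0.6181 0.0769 0.134 ]
[ 0.713  -0.0117  0.134 ]
[ 0.6317 -0.0174  0.134 ]
[0.6772 0.0451 0.155 ] [0.6625 0.0298 0.155 ]
dish [ 0.4767 -0.2544  0.02  ]
calc [0.6921 0.2637 0.02  ]
jar [ 0.6999 -0.2988  0.02  ]
```

```bash
python3 -m crank '[[1,0.05,-0.064,0,0.0225],[1,0.05,-0.064,0,0.0225],[1,0.05,-0.064,0,0.0225],[1,0.05,-0.064,0,0.0225],[1,0.05,-0.064,0,0.0225],[1,0.05,-0.064,0,0.0225],[1,0.05,-0.064,0,0.0225],[1,0.05,-0.064,0,0.0225]]' 50
python3 -m crank '[[1,0.05,-0.064,0,0.0225],[1,0.05,-0.064,0,0.0225],[1,0.05,-0.064,0,0.0225],[1,0.05,-0.064,0,0.0225],[1,0,0,0,0],[1,0,0,0,0],[1,0,0,0,0],[1,0,0,0,0]]'
python3 - <<'E'
from cell import arm
from h import *
c=arm.get_calibration("wrist");im=arm.get_image("wrist")
cv2.imwrite("pics/w1.png",im[:,:,::-1]);np.savez("w1.npz",**c)
cv2.imwrite("pics/s1.png",arm.get_image("scene")[:,:,::-1])
o=arm.observe();print(o['clock'],o['position'],o['ee_rot'],o['joints'],o['force'])
E
```

```text
clock: 0.82
position: [0.3725, 0.3817, 0.2126]
ee_rot: [-0.245, -3.132, 0.0]
force: [0.6, -0.5, -0.5]
width: 0.996
clock: 1.48
position: [0.451, 0.2819, 0.2126]
ee_rot: [-0.096, -3.139, -0.0]
force: [-0.6, -0.0, -0.4]
width: 0.994
1.5833 [0.45101635 0.28196699 0.21262273] [-9.57164318e-02 -3.13972369e+00 -2.73469360e-04] [-0.73764996  0.28253202  0.10007488  1.80582423 -0.03247431  1.05501558
  0.88435309] [-0.15160172 -0.5978297   0.31289342]
```

View pics/w1.png

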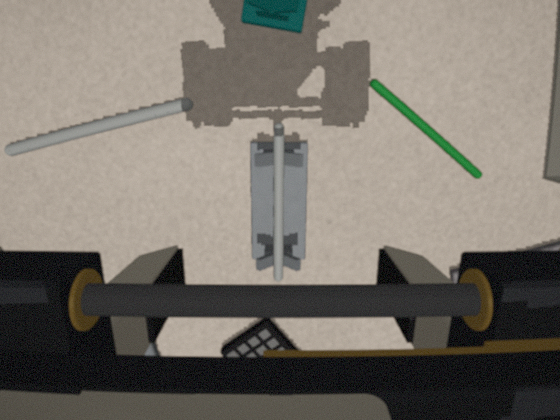

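The bar is seen almost vertical in the picture, with ends at about (279,127) and (279,278), sitting on the grey rest.

```bash
python3 - <<'E'
from h import *
np.set_printoptions(precision=4,suppress=True)
c=dict(np.load("w1.npz"));im=cv2.imread("pics/w1.png")
for v in (150,190,200,210,220,230,240): print(v,im[v,262:296].sum(1)//3)
a=onz(c,(279,126.5),.043);b=onz(c,(279,278.5),.043);print(a,b,(a+b)/2,np.linalg.norm(a-b),np.degrees(np.arctan2(*(b-a)[[1,0]])))
E
```

```text
150 [121  95  64  59  59  62  57  55  63  59  65  83 119 135 147 153 157 156
 151 145 138 116  82  61  58  62  64  61  67  56  61  87 114 131]
190 [132 133 136 136 133 133 129 131 131 131 119 110 119 136 149 154 158 159
 151 145 133 123 128 133 132 135 133 131 136 138 134 134 132 134]
200 [134 134 133 131 134 135 132 134 133 135 129 126 125 135 147 154 162 152
 152 143 132 126 132 133 133 130 134 134 130 131 132 133 131 132]
210 [137 130 132 137 131 133 132 131 132 131 121 107 121 134 148 155 159 158
 149 143 131 127 129 133 134 134 135 136 133 135 134 137 135 137]
220 [129 132 130 131 135 130 132 133 134 135 130 123 124 137 147 155 161 152
 152 143 135 120 135 131 131 134 130 136 134 134 133 132 136 134]
230 [132 130 131 133 131 130 128 131 134 135 123 111 122 139 148 155 159 153
 151 141 129 121 127 135 133 134 130 133 133 134 133 137 135 134]
240 [ 77  74  78  69  76  71  76  76  77  68  74  92 122 134 145 158 158 156
 150 143 125  97  75  77  78  76  74  72  73  82  77  71  77  78]
[0.3935 0.2838 0.043 ] [0.5466 0.2741 0.043 ] [0.4701 0.279  0.043 ] 0.1534795291839131 -3.6297684651554354
```

```bash
python3 -m crank '[[1,-0.0025,-0.0045,-0.08,0],[1,0,0,-0.08,0],[1,0,0,-0.08,0],[1,0,0,-0.08,0],[1,0,0,-0.05,0],[1,0,0,-0.04,0],[1,0,0,-0.02,0],[1,0,0,0,0]]' 50
python3 -m crank '[[0.05,0,0,0,0],[0.05,0,0,0,0],[0.05,0,0,0,0],[0.05,0,0,0,0],[0.05,0,0,0,0],[0.05,0,0,0,0],[0.05,0,0,0,0],[0.05,0,0,0,0]]' 50
python3 - <<'E'
from cell import arm
from h import *
c=arm.get_calibration("wrist");im=arm.get_image("wrist")
cv2.imwrite("pics/w2.png",im[:,:,::-1])
o=arm.observe();print(o['clock'],o['position'],o['ee_rot'],o['width'],o['force'],o['ft_torque'])
E
```

```text
clock: 2.25
position: [0.4495, 0.279, 0.0392]
ee_rot: [-0.097, -3.138, 0.003]
force: [0.2, -0.7, 0.5]
width: 0.999
clock: 2.92
position: [0.4509, 0.279, 0.0409]
ee_rot: [0.099, 3.14, 0.0]
force: [-0.0, -0.4, 0.3]
width: 0.468
2.9667 [0.45089499 0.27898353 0.0408013 ] [9.92516874e-02 3.13996970e+00 1.05963709e-04] 0.42693633485122395 [-0.12526527 -0.62792682 -0.49392669] [ 0.00469185 -0.06653428 -0.00394193]
```

View pics/w2.png

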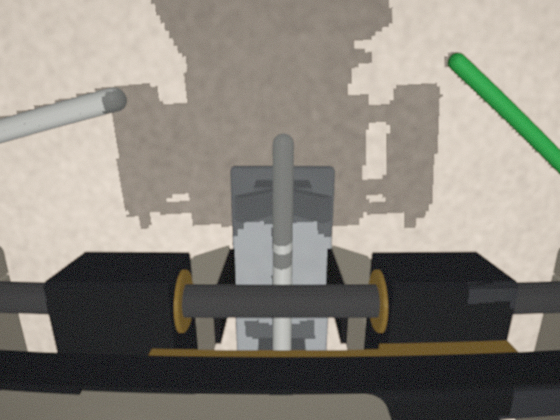

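The jaws are still closing, with the bar (column ~283) centred between the fingers. I'll keep closing.

```bash
python3 -m crank '[[0,0,0,0,0],[0,0,0,0,0],[0,0,0,0,0],[0,0,0,0,0],[0,0,0,0,0],[0,0,0,0,0],[0,0,0,0,0],[0,0,0,0,0]]' 50
python3 - <<'E'
from cell import arm
o=arm.observe();print(o['clock'],o['position'],o['ee_rot'],o['width'],o['force'],o['ft_torque'])
E
```

```text
clock: 3.63
position: [0.4509, 0.279, 0.0407]
ee_rot: [-0.099, -3.14, -0.0]
force: [0.1, -0.1, -0.3]
width: 0.003
3.6333 [0.45087044 0.27899949 0.04072868] [-9.91407817e-02 -3.14000781e+00 -1.92392856e-05] 0.0031579999964399482 [ 0.13000835 -0.09039474 -0.31451856] [0.07053431 0.00060584 0.05254313]
```

```bash
python3 - <<'E'
from cell import arm
from h import *
ws=arm.get_image("wrist");cv2.imwrite("pics/w3.png",ws[:,:,::-1])
a=arm.get_image("side");cv2.imwrite("pics/sd3.png",cv2.resize(a[90:240,130:330,::-1],None,fx=3.5,fy=3.5))
a=arm.get_image("scene");cv2.imwrite("pics/sc3.png",cv2.resize(a[180:300,300:450,::-1],None,fx=4.5,fy=4.5))
E
```

```text
(no output)
```

View pics/w3.png

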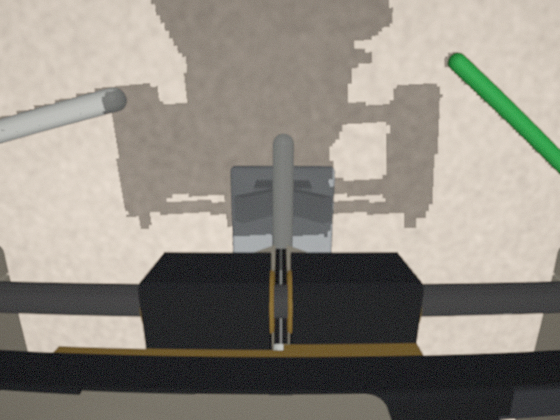

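View pics/sd3.png

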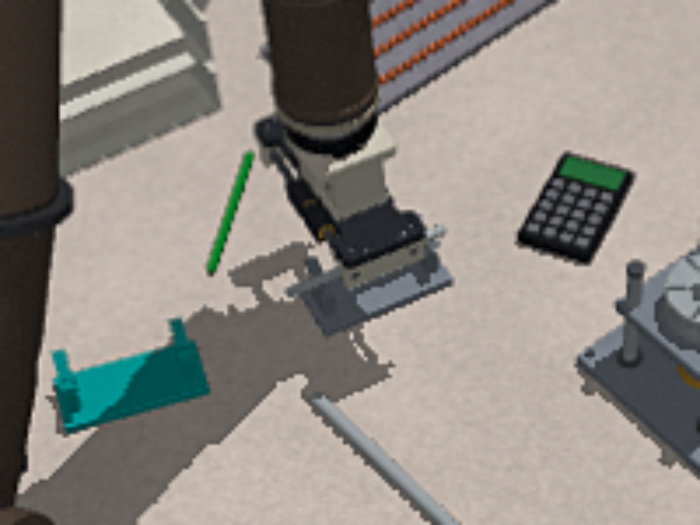

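View pics/sc3.png

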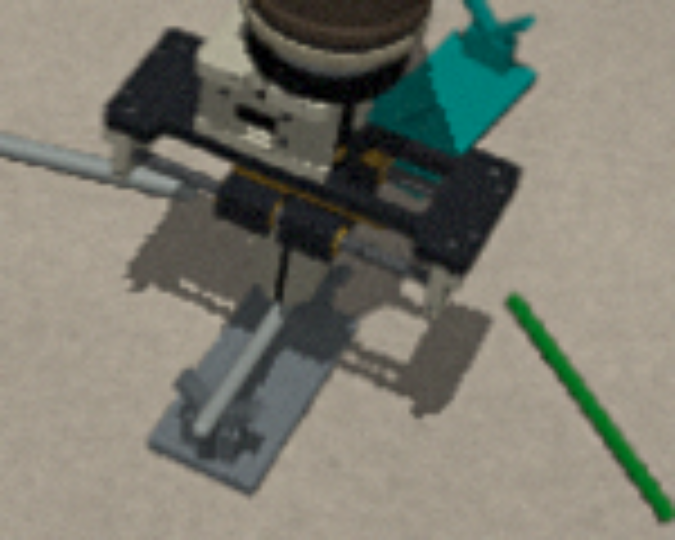

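```bash
python3 -m crank '[[0,0,0,0.02,0],[0,0,0,0.04,0],[0,0,0,0.05,0],[0,0,0,0.05,0],[0,0,0,0.04,0],[0,0,0,0,0],[0,0,0,0,0],[0,0,0,0,0]]' 50
python3 - <<'E'
from cell import arm
from h import *
o=arm.observe();print(o['clock'],o['position'],o['ee_rot'],o['width'],o['force'],o['ft_torque'])
ws=arm.get_image("wrist");cv2.imwrite("pics/w4.png",ws[:,:,::-1])
a=arm.get_image("side");cv2.imwrite("pics/sd4.png",cv2.resize(a[90:240,130:330,::-1],None,fx=3.5,fy=3.5))
E
```

```text
clock: 4.45
position: [0.4506, 0.2788, 0.1206]
ee_rot: [-0.099, -3.14, 0.0]
force: [-0.9, 0.2, -0.9]
width: 0.005
4.45 [0.45059392 0.27884107 0.12058245] [-9.90535859e-02 -3.13980072e+00  1.55015840e-04] 0.004907801765683515 [-0.90885603  0.16193347 -0.86391519] [0.05082807 0.01614742 0.03476503]
```

View pics/w4.png

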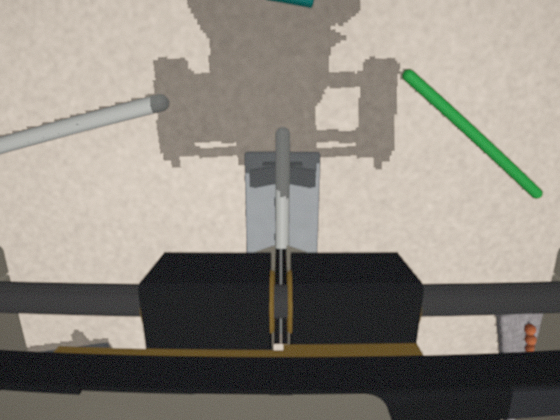

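View pics/sd4.png

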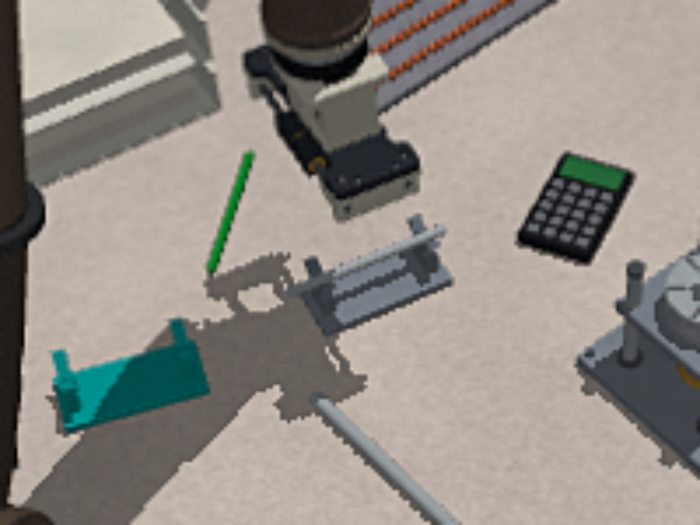

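```bash
python3 - <<'E'
from cell import arm
from h import *
o=arm.observe();p=o['position'];
for n in("side","scene","wrist"):
    c=arm.get_calibration(n)
    print(n,proj(c,[p,p-[0,0,.017],p+[0,0,.045],p+[0,0,.2]]))
a=arm.get_image("side");cv2.imwrite("pics/sd5.png",cv2.resize(a[125:195,190:280,::-1],None,fx=8,fy=8,interpolation=cv2.INTER_CUBIC))
a=arm.get_image("scene");cv2.imwrite("pics/sc5.png",a[:,:,::-1])
print(arm.observe()['ee_rot'], arm.observe()['joints'])
E
```

```text
side [[226.8417576  149.92988507]
 [227.32578129 153.81347222]
 [225.52180887 139.31671061]
 [220.50299372  98.65292474]]
scene [[366.22849455 223.79572133]
 [365.32326465 229.04902308]
 [368.70780729 209.29076061]
 [378.24236736 151.7944037 ]]
wrist [[  281.49181961   255.79159607]
 [  281.41023472   243.98006385]
 [  281.79645024   300.04876156]
 [  401.68252365 18270.35795326]]
[-9.90607912e-02 -3.13891532e+00  1.53180182e-03] [-0.72452709  0.38197118  0.09128937  1.92228009 -0.04552282  0.84077769
  0.8983356 ]
```

View pics/sd5.png

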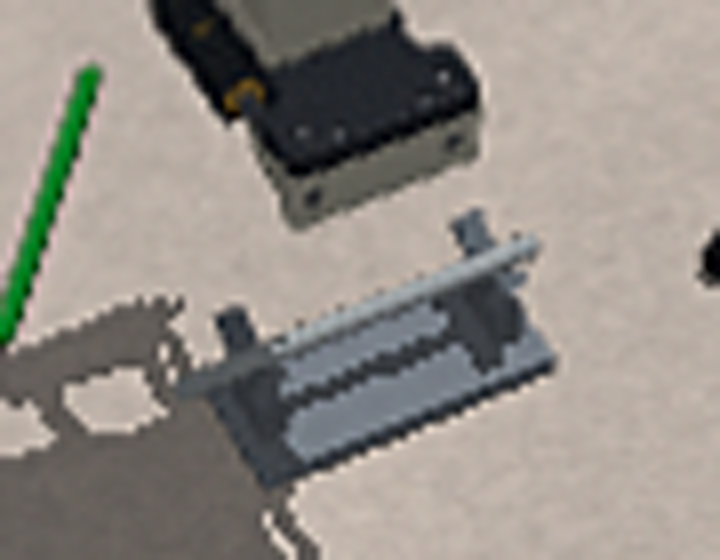

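View pics/sc5.png

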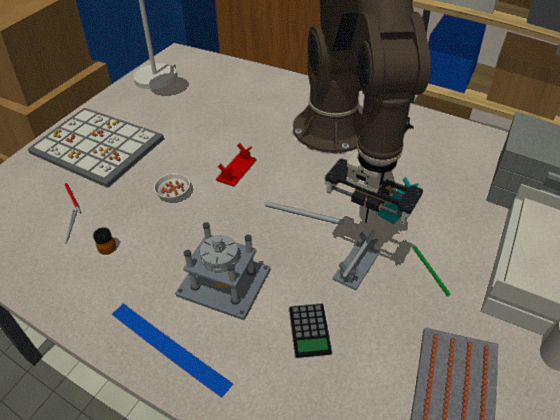

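```bash
python3 - <<'E'
from h import *
a=cv2.imread("pics/w4.png");b=cv2.imread("pics/w3.png")
s=lambda i:cv2.resize(i[215:355,250:316],None,fx=4.2,fy=4.2,interpolation=cv2.INTER_CUBIC)
cv2.imwrite("pics/x1.png",np.hstack([s(a),s(b)]))
a=cv2.imread("pics/sc5.png");cv2.imwrite("pics/x2.png",cv2.resize(a[180:260,320:420],None,fx=7,fy=7,interpolation=cv2.INTER_CUBIC))
E
```

```text
(no output)
```

View pics/x1.png

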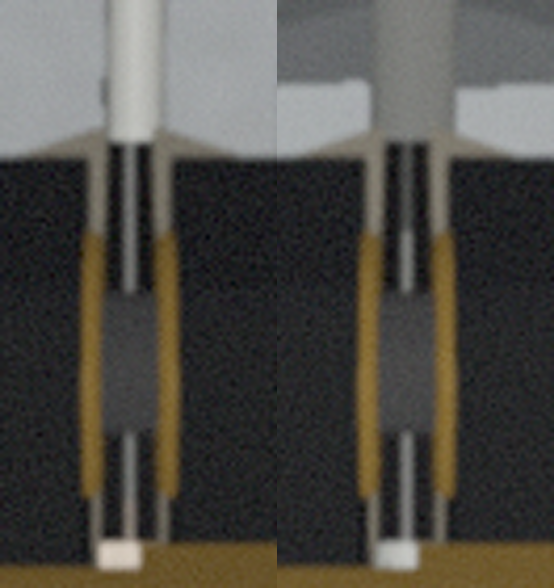

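View pics/x2.png

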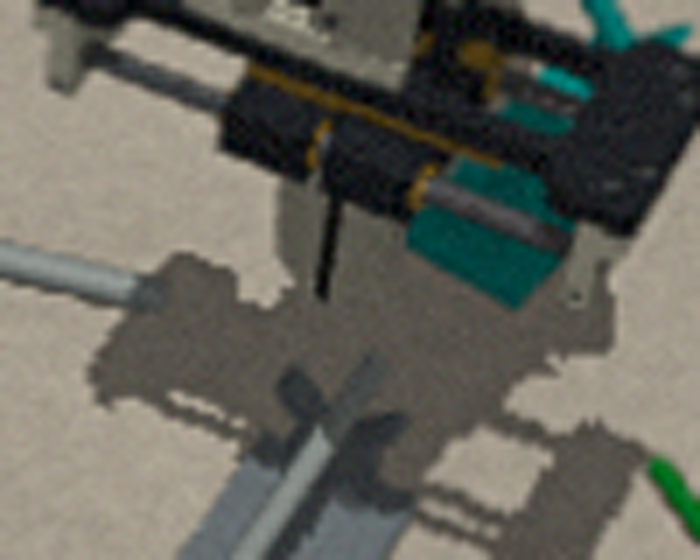

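```bash
python3 - <<'E'
from cell import arm
from h import *
o=arm.observe();p=o['position'];Rm=R.from_rotvec(o['ee_rot']).as_matrix()
print(p,Rm[:,2])
for n,uv in(("scene",(366,222.6)),("wrist",(281,248.3))):
    a,d=ray(arm.get_calibration(n),uv)
    for s in(-.0095,0,.0095):
        t=(p[0]+s-a[0])/d[0];print(n,s,a+t*d-p)
E
```

```text
[0.45042195 0.27866588 0.11998426] [-1.14444176e-03 -9.39889218e-04 -9.99998903e-01]
scene -0.0095 [-0.0095     -0.00344327 -0.00659561]
scene 0 [ 0.         -0.0009909   0.00344065]
scene 0.0095 [0.0095     0.00146147 0.01347691]
wrist -0.0095 [-0.0095      0.00032817  0.0137686 ]
wrist 0 [ 0.         -0.00024307 -0.01051105]
wrist 0.0095 [ 0.0095     -0.00081431 -0.0347907 ]
```

Both views put the fingertips about 13 mm above the reported TCP (scene and wrist agree, and x/y offsets are about 0). The task text says 17 mm below it, so the jaws closed above the bar. The real grasp point is therefore about 32 mm above the reported TCP. I'll go down again in two stages, watching the force.

```bash
python3 -m crank '[[0.6,0,0.0025,0,0],[0.6,0,0,0,0],[0.6,0,0,-0.035,0],[0.6,0,0,-0.06,0],[0.6,0,0,-0.06,0],[0.6,0,0,-0.05,0],[0.6,0,0,-0.02,0],[0.6,0,0,0,0]]' 50
python3 -m crank '[[0.6,0,0,0,0],[0.6,0,0,-0.01,0],[0.6,0,0,-0.01,0],[0.6,0,0,-0.01,0],[0.6,0,0,-0.01,0],[0.6,0,0,-0.005,0],[0.6,0,0,0,0],[0.6,0,0,0,0]]' 50
python3 - <<'E'
from cell import arm
from h import *
o=arm.observe();print(o['clock'],o['position'],o['ee_rot'],o['width'],o['force'],o['ft_torque'])
ws=arm.get_image("wrist");cv2.imwrite("pics/w6.png",ws[:,:,::-1])
a=arm.get_image("scene");cv2.imwrite("pics/sc6.png",cv2.resize(a[180:300,300:450,::-1],None,fx=4.5,fy=4.5))
E
```

```text
clock: 5.32
position: [0.4497, 0.2792, 0.029]
ee_rot: [-0.099, -3.137, 0.004]
force: [0.6, 0.6, 0.6]
width: 0.534
clock: 5.98
position: [0.4508, 0.2799, 0.0126]
ee_rot: [-0.099, -3.14, 0.0]
force: [0.3, -0.0, 0.1]
width: 0.602
5.9833 [0.45079578 0.27993679 0.01264928] [-9.90556081e-02 -3.13982002e+00  2.70363145e-04] 0.6019761188151059 [ 0.25862584 -0.02724741  0.05071556] [-0.03638658  0.03256483  0.0234558 ]
```

View pics/w6.png

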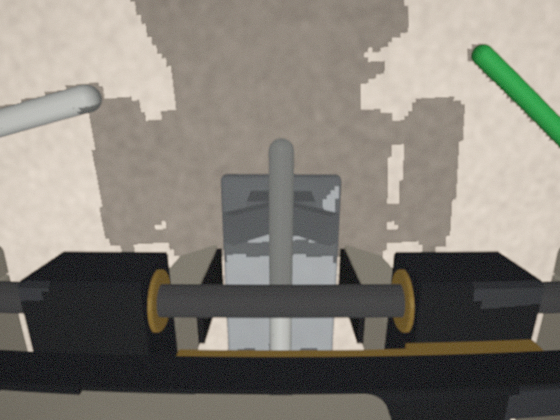

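View pics/sc6.png

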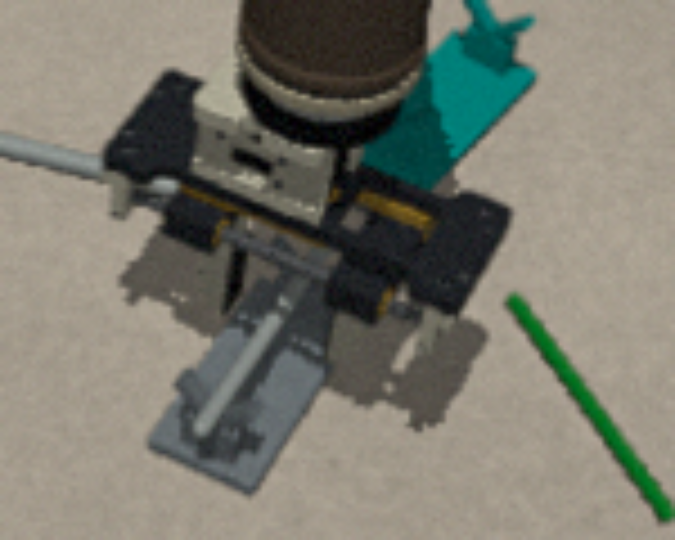

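There's no contact at TCP z = 0.0126, which confirms the offset, and the fingers straddle the bar. Closing.

```bash
python3 -m crank '[[0,0,0,0,0],[0,0,0,0,0],[0,0,0,0,0],[0,0,0,0,0],[0,0,0,0,0],[0,0,0,0,0],[0,0,0,0,0],[0,0,0,0,0]]' 55
python3 -m crank '[[0,0,0,0.02,0],[0,0,0,0.04,0],[0,0,0,0.04,0],[0,0,0,0.04,0],[0,0,0,0.04,0],[0,0,0,0.02,0],[0,0,0,0,0],[0,0,0,0,0]]' 55
python3 - <<'E'
from cell import arm
from h import *
o=arm.observe();print(o['clock'],o['position'],o['ee_rot'],o['width'],o['force'],o['ft_torque'])
ws=arm.get_image("wrist");cv2.imwrite("pics/w7.png",ws[:,:,::-1])
a=arm.get_image("side");cv2.imwrite("pics/sd7.png",a[:,:,::-1])
E
```

```text
clock: 6.75
position: [0.4509, 0.28, 0.0127]
ee_rot: [0.099, 3.14, 0.0]
force: [-0.2, -0.0, -1.0]
width: 0.088
clock: 7.42
position: [0.4509, 0.2801, 0.0929]
ee_rot: [0.099, 3.139, 0.001]
force: [-0.0, -0.1, -1.3]
width: 0.095
7.4167 [0.45091913 0.28008524 0.09290991] [9.90459671e-02 3.13949091e+00 8.27853883e-04] 0.09479150512960434 [-0.0282892  -0.10843996 -1.27207894] [0.06224264 0.02883849 0.0201389 ]
```

View pics/w7.png

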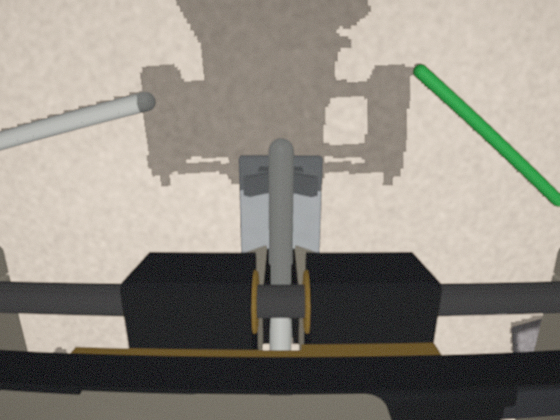

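View pics/sd7.png

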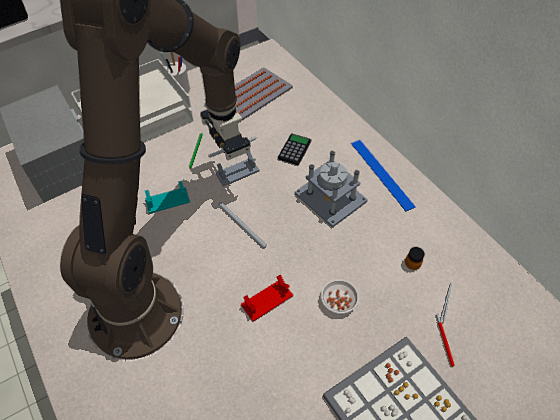

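Gripped: width is 0.09 and the bar lifted with the hand. Next I'll measure the bar's end from the wrist view and the collar's lines from both fixed views.

```bash
python3 - <<'E'
from cell import arm
from h import *
np.set_printoptions(precision=4,suppress=True)
c=arm.get_calibration("wrist")
print(onz(c,(281,138.5),.1232))
a=cv2.imread("pics/scene0.png");b=cv2.imread("pics/side0.png")
A=cv2.resize(a[215:275,180:260],None,fx=9,fy=9,interpolation=cv2.INTER_CUBIC)
B=cv2.resize(b[148:208,300:365],None,fx=9,fy=9,interpolation=cv2.INTER_CUBIC)
cv2.imwrite("pics/cA.png",A);cv2.imwrite("pics/cB.png",B)
E
```

```text
[0.3892 0.2832 0.1232]
```

View pics/cA.png

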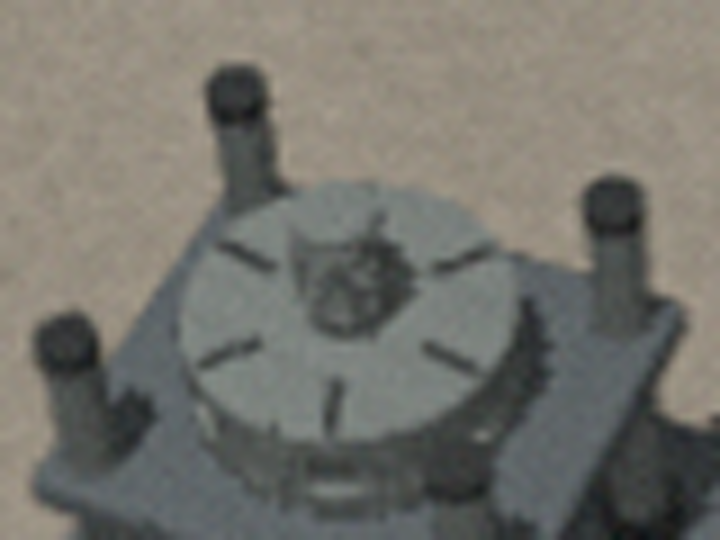

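View pics/cB.png

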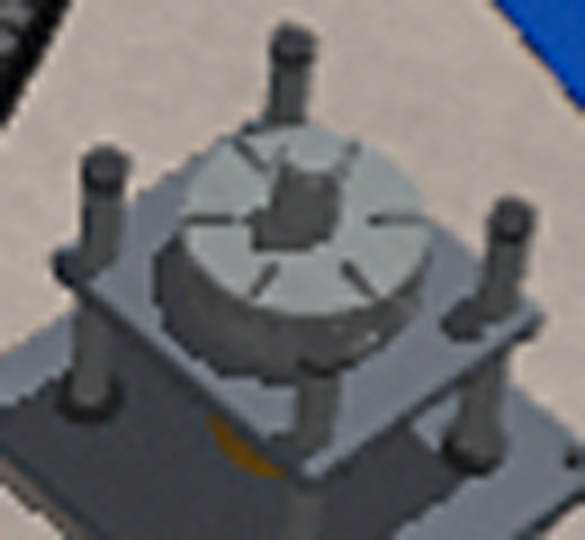

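```bash
python3 - <<'E'
from cell import arm
from h import *
np.set_printoptions(precision=4,suppress=True)
L={"scene":((180,215),[((218,241),(273,268)),((200,363),(260,343)),((333,433),(336,382)),((478,372),(424,345)),((495,245),(435,270))],[(238,85),(613,195),(68,335),(458,468)]),
"side":((300,148),[((236,143),(266,172)),((188,220),(236,220)),((253,294),(276,266)),((372,298),(343,266)),((423,220),(372,220)),((357,146),(340,172))],[(294,38),(105,160),(512,213),(318,362)])}
for n,(o,ls,ps) in L.items():
    c=arm.get_calibration(n);f=lambda p:(o[0]+(p[0]+.5)/9-.5,o[1]+(p[1]+.5)/9-.5)
    A=[];b=[];D=[]
    for a,i in ls:
        P,Q=onz(c,f(a),.12)[:2],onz(c,f(i),.12)[:2];d=P-Q;d/=np.linalg.norm(d);nn=np.array([-d[1],d[0]])
        A.append(nn);b.append(nn@P);D.append((P,Q))
    x=np.linalg.lstsq(np.array(A),np.array(b),rcond=None)[0]
    O=np.array([p for p,_ in D]);
    # circle fit
    m=np.linalg.lstsq(np.c_[2*O,np.ones(len(O))],(O**2).sum(1),rcond=None)[0]
    print(n,"lines c",x,"circle",m[:2],np.sqrt(m[2]+m[:2]@m[:2]))
    posts=np.array([onz(c,f(p),.134)[:2] for p in ps]);print(posts,posts.mean(0))
    for cen in (x,m[:2]):
        an=[np.degrees(np.arctan2(*(p-cen)[::-1])) for p,_ in D];print(np.array(an),"mod60",np.mod(an,60))
E
```

```text
scene lines c [0.6643 0.0311] circle [0.663  0.0308] 0.03800853062879102
[[ 0.6272 -0.0234]
 [ 0.6147  0.0749]
 [ 0.7109 -0.0129]
 [ 0.7005  0.0868]] [0.6633 0.0313]
[-94.2304 -34.4656  29.0252  87.579  148.682 ] mod60 [25.7696 25.5344 29.0252 27.579  28.682 ]
[-92.4266 -33.0732  28.4734  85.7372 147.381 ] mod60 [27.5734 26.9268 28.4734 25.7372 27.381 ]
side lines c [0.6661 0.0306] circle [0.6654 0.0321] 0.03772725201993141
[[ 0.7015  0.088 ]
 [ 0.6184  0.0781]
 [ 0.7136 -0.0113]
 [ 0.6248 -0.0265]] [0.6646 0.0321]
[  89.7486  146.3963 -156.1536  -94.8391  -32.8351   28.2131] mod60 [29.7486 26.3963 23.8464 25.1609 27.1649 28.2131]
[  88.7166  147.6926 -153.6115  -93.6309  -34.1539   25.6662] mod60 [28.7166 27.6926 26.3885 26.3691 25.8461 25.6662]
```

Collar centre is ≈(0.6645, 0.0315). The holes are at about 27° mod 60 in world, with press yaw ≈7°, so q ≈ 0.21, inside the allowed 0–0.24. The usable hole points to world 207°. I'll move to a pre-insert pose above it.

```bash
python3 -m crank '[[0,0.0139,-0.0674,0.0169,0.0425],[0,0.0139,-0.0674,0.0169,0.0425],[0,0.0139,-0.0674,0.0169,0.0425],[0,0.0139,-0.0674,0.0169,0.0425],[0,0.0139,-0.0674,0,0.0425],[0,0.0139,-0.0674,0,0.0425],[0,0.0139,-0.0674,0,0.0425],[0,0.0139,-0.0674,0,0.0425]]' 55
python3 -m crank '[[0,0.0139,-0.0674,0,0.0425],[0,0.0139,-0.0674,0,0.0425],[0,0.0139,-0.0674,0,0.0425],[0,0.0139,-0.0674,0,0.0425],[0,0,0,0,0],[0,0,0,0,0],[0,0,0,0,0],[0,0,0,0,0]]' 55
python3 - <<'E'
from cell import arm
from h import *
o=arm.observe();print(o['clock'],o['position'],o['ee_rot'],o['joints'],o['width'],o['force'],o['ft_torque'])
print("line",np.degrees(2*np.arctan2(o['ee_rot'][1],o['ee_rot'][0]))%180)
c=arm.get_calibration("wrist");np.savez("w8.npz",**c)
ws=arm.get_image("wrist");cv2.imwrite("pics/w8.png",ws[:,:,::-1])
for n in("side","scene"):
  a=arm.get_image(n);cv2.imwrite(f"pics/{n}8.png",a[:,:,::-1])
E
```

```text
clock: 8.18
position: [0.4948, 0.0628, 0.1188]
ee_rot: [0.462, -3.106, 0.0]
force: [1.8, 0.4, -1.5]
width: 0.092
clock: 8.85
position: [0.5171, -0.0422, 0.1192]
ee_rot: [0.735, -3.053, -0.001]
force: [-0.4, 0.4, -1.4]
width: 0.091
8.85 [ 0.51710573 -0.04220626  0.11922262] [ 7.34602654e-01 -3.05344529e+00 -1.35914774e-03] [-0.05968229  0.36760878  0.05004281  1.94607146 -0.02520818  0.82968099
  2.04705015] 0.09094936953111284 [-0.41492403  0.41657855 -1.41487274] [ 0.03940991 -0.00870351  0.02082844]
line 27.05447140650466
```

View pics/w8.png

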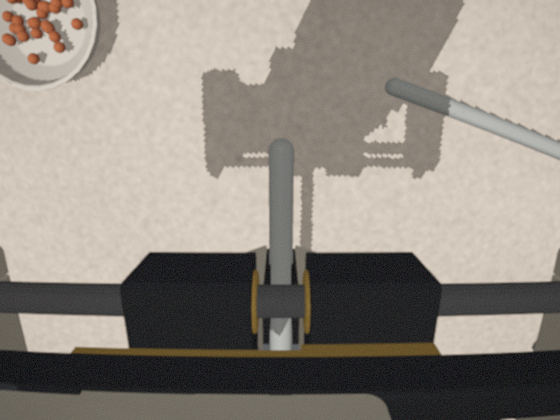

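View pics/scene8.png

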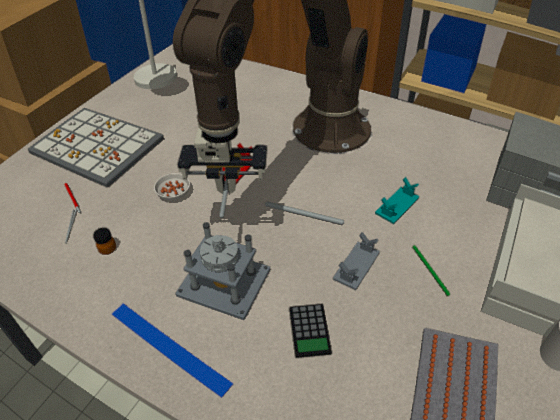

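View pics/side8.png

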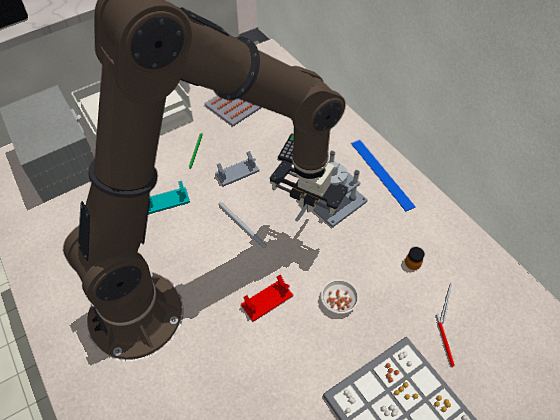

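Bar is held horizontally, its free tip pointing at the collar (scene (222,212) → collar (222,250)). Lowering to hole height, then comparing the tip and hole in the scene view.

```bash
python3 -m crank '[[0,0,0,-0.02,0],[0,0,0,-0.03,0],[0,0,0,-0.03,0],[0,0,0,-0.02,0],[0,0,0,-0.009,0],[0,0,0,0,0],[0,0,0,0,0],[0,0,0,0,0]]' 55
python3 - <<'E'
from cell import arm
from h import *
o=arm.observe();p=o['position'];print(o['clock'],p,o['ee_rot'],o['width'],o['force'])
lin=np.degrees(2*np.arctan2(o['ee_rot'][1],o['ee_rot'][0]))%180;print("line",lin)
c=arm.get_calibration("scene");im=arm.get_image("scene")[:,:,::-1]
s=6;x0,y0=180,175
A=cv2.resize(im[y0:y0+100,x0:x0+110],None,fx=s,fy=s,interpolation=cv2.INTER_CUBIC)
cv2.imwrite("pics/sc9.png",A)
d=np.array([np.cos(np.radians(lin)),np.sin(np.radians(lin)),0]);g=p+[0,0,.0303]
print([(proj(c,[g+t*d])[0]-[x0,y0]+.5)*s-.5 for t in(-.062,.05,.098,.150)])
E
```

```text
clock: 9.67
position: [0.518, -0.0435, 0.0766]
ee_rot: [-0.733, 3.054, -0.0]
force: [0.3, -0.7, -0.8]
width: 0.091
9.6667 [ 0.5180237 -0.0434673  0.0766316] [-7.32821500e-01  3.05408885e+00 -2.29208289e-04] 0.09093378281994052 [ 0.32577357 -0.71577253 -0.75351745]
line 26.985796366078603
[array([299.55878351,  43.37361567]), array([269.26147533, 238.92506195]), array([255.06960317, 331.64833821]), array([238.80383535, 438.83823509])]
```

View pics/sc9.png

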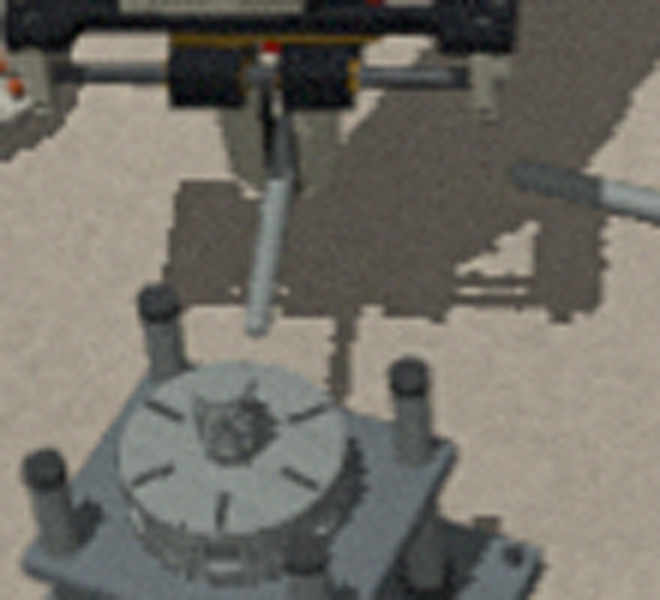

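```bash
python3 - <<'E'
from cell import arm
from h import *
c=arm.get_calibration("scene");im=cv2.imread("pics/sc9.png")
hsv=im.astype(int).sum(2)//3
for y in(200,220,240,260,280,300,310): print(y,hsv[y,235:310:3])
f=lambda p:(180+(p[0]+.5)/6-.5,175+(p[1]+.5)/6-.5)
P=onz(c,f((277,200)),.1069)[:2];Q=onz(c,f((261,300)),.1069)[:2]
d=(Q-P)/np.linalg.norm(Q-P);n=np.array([-d[1],d[0]])
print(P,Q,np.degrees(np.arctan2(d[1],d[0])))
for C in((.6643,.0311),(.663,.0308),(.6645,.0315)):print("collar centre lateral (left +)",n@(np.array(C)-P))
print(onz(c,f((258,333)),.1069))
E
```

```text
200 [ 79  80  83  87  91  93  93  92  89  99 116 130 133 134 133 123 111  92
  77  68  69  74  80  83  83]
220 [ 76  77  80  81  78  75  73  79  90 112 131 144 141 134 124 109  98  86
  80  77  80  81  81  81  83]
240 [ 80  80  78  78  81  85  87  98 112 127 135 137 131 121 112  95  78  72
  80  83  79  78  80  80  79]
260 [ 77  78  81  82  79  84  95 113 128 138 138 131 123 108  95  84  80  78
  79  79  78  77  78  78  79]
280 [ 74  73  70  76  87 104 117 130 137 138 132 119 106  91  83  78  79  80
  79  80  81  81  79  78  78]
300 [ 72  71  72  81  94 113 128 138 136 128 118 101  87  74  71  70  74  77
  78  79  80  80  80  79  78]
310 [167 161 153 142 133 132 139 140 134 123 113 110 117 127 135 122  95  74
  72  71  73  75  75  77  78]
[ 0.54346244 -0.02975952] [ 0.59083117 -0.0059371 ] 26.698487539547564
collar centre lateral (left +) 7.911620716596207e-05
collar centre lateral (left +) 0.00039518527299661765
collar centre lateral (left +) 0.0003466104235637091
[0.60538354 0.00231675 0.1069    ]
```

Aligned within 0.4 mm in the scene view, tip 66 mm from the axis. Insert in two steps, checking the force.

```bash
python3 -m crank '[[0,0.0142,0.0072,-0.001,0],[0,0.0142,0.0072,-0.001,0],[0,0.0142,0.0072,0,0],[0,0.0142,0.0072,0,0],[0,0.0142,0.0072,0,0],[0,0,0,0,0],[0,0,0,0,0],[0,0,0,0,0]]' 55
python3 - <<'E'
from cell import arm
from h import *
o=arm.observe();p=o['position'];print(o['clock'],p,o['width'],o['force'],o['ft_torque'])
im=arm.get_image("scene")[:,:,::-1]
cv2.imwrite("pics/sc10.png",cv2.resize(im[175:275,180:290],None,fx=6,fy=6,interpolation=cv2.INTER_CUBIC))
E
```

```text
clock: 10.38
position: [0.5457, -0.0292, 0.0752]
ee_rot: [0.733, -3.054, -0.0]
force: [-0.3, -0.1, -0.6]
width: 0.088
10.3833 [ 0.54567738 -0.02922663  0.07521274] 0.08790826396815424 [-0.30024415 -0.08909822 -0.58929013] [ 0.03172827  0.02549209 -0.00344462]
```

View pics/sc10.png

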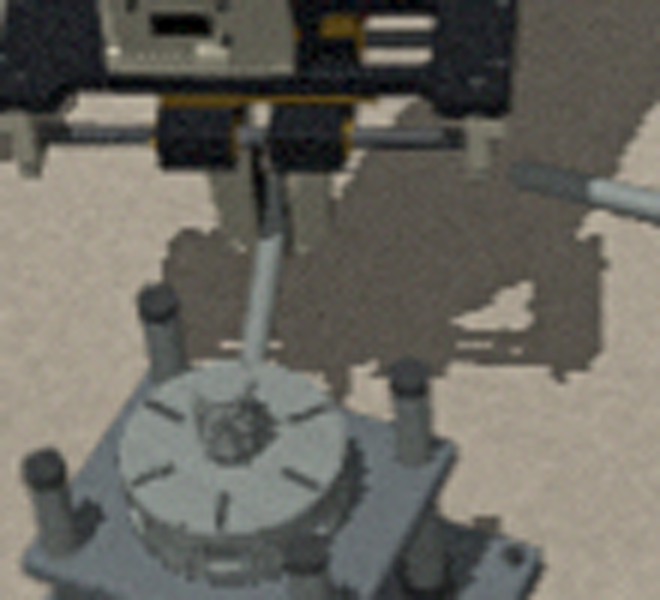

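No resistance; the tip is entering the hole in line with the collar's mark at (251,381). Continuing 17 mm.

```bash
python3 -m crank '[[0,0.0064,0.0032,0,0],[0,0.0064,0.0032,0,0],[0,0.0064,0.0032,0,0],[0,0.0064,0.0032,0,0],[0,0.0064,0.0032,0,0],[0,0.0064,0.0032,0,0],[0,0,0,0,0],[0,0,0,0,0]]' 55
python3 - <<'E'
from cell import arm
from h import *
o=arm.observe();p=o['position'];print(o['clock'],p,o['width'],o['force'],o['ft_torque'],np.linalg.norm(p[:2]-[.6645,.0315]))
im=arm.get_image("scene")[:,:,::-1]
cv2.imwrite("pics/sc11.png",cv2.resize(im[175:275,180:290],None,fx=6,fy=6,interpolation=cv2.INTER_CUBIC))
E
```

```text
clock: 11.1
position: [0.5614, -0.0213, 0.0753]
ee_rot: [0.733, -3.055, -0.0]
force: [-1.3, -0.2, -1.3]
width: 0.09
11.1 [ 0.56143672 -0.02131406  0.07531378] 0.09005562864024633 [-1.28687983 -0.22847155 -1.34031439] [0.03258382 0.05139002 0.00190752] 0.11580744713610848
```

View pics/sc11.png

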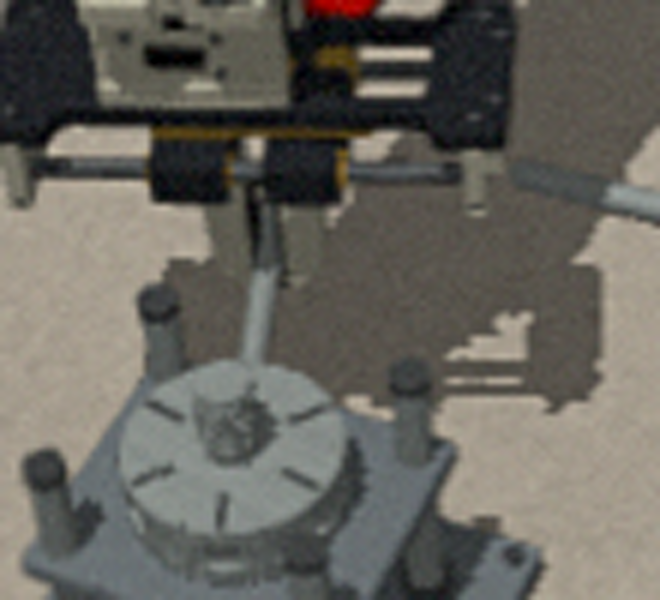

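The bar is seated: grip at 116 mm, tip about 17.6 mm from the axis. I'll work out the arc increments.

```bash
cat > arc.py <<'E'
import sys,numpy as np
C=np.array([.6645,.0315])
def arc(r,a0,a1,n):
    a=np.radians(np.linspace(a0,a1,n+1));P=C+r*np.c_[np.cos(a),np.sin(a)]
    return np.round(np.diff(P,axis=0)/.4,4),round((a1-a0)/n/60,4),P[-1]
if __name__=="__main__":
    d,t,e=arc(*map(float,sys.argv[1:4]),int(sys.argv[4]))
    print(d.tolist(),t,e)
E
python3 arc.py .1158 207 187 8; python3 arc.py .1158 187 167 8;python3 arc.py .1158 167 151 8
```

```text
[[-0.0055, 0.0114], [-0.005, 0.0116], [-0.0045, 0.0118], [-0.004, 0.012], [-0.0034, 0.0122], [-0.0029, 0.0123], [-0.0024, 0.0124], [-0.0018, 0.0125]] -0.0417 [0.54956316 0.01738753]
[[-0.0013, 0.0126], [-0.0007, 0.0126], [-0.0002, 0.0126], [0.0004, 0.0126], [0.0009, 0.0126], [0.0015, 0.0125], [0.002, 0.0125], [0.0026, 0.0124]] -0.0417 [0.55166795 0.05754933]
[[0.0024, 0.0098], [0.0028, 0.0097], [0.0031, 0.0096], [0.0035, 0.0095], [0.0038, 0.0094], [0.0041, 0.0092], [0.0044, 0.0091], [0.0047, 0.0089]] -0.0333 [0.56321904 0.08764095]
```

```bash
cat > st.py <<'E'
from cell import arm
from h import *
from arc import C
o=arm.observe();p=o['position'];F=o['force'];T=o['ft_torque'];d=p[:2]-C
lin=np.degrees(2*np.arctan2(o['ee_rot'][1],o['ee_rot'][0]))%180
print("t",round(o['clock'],2),"p",p.round(4),"r",round(np.linalg.norm(d)*1000,1),"ang",round(np.degrees(np.arctan2(d[1],d[0]))%360,2),"line",round(lin,2),"w",round(o['width'],3))
print("F",F.round(2),"T",T.round(3),"rxF",round(d[0]*F[1]-d[1]*F[0],3),"tot",round(d[0]*F[1]-d[1]*F[0]+T[2],3))
E
python3 -m crank '[[0,-0.0055,0.0114,0,-0.0417],[0,-0.005,0.0116,0,-0.0417],[0,-0.0045,0.0118,0,-0.0417],[0,-0.004,0.012,0,-0.0417],[0,-0.0034,0.0122,0,-0.0417],[0,-0.0029,0.0123,0,-0.0417],[0,-0.0024,0.0124,0,-0.0417],[0,-0.0018,0.0125,0,-0.0417]]' 55; python3 st.py
```

```text
clock: 11.82
position: [0.5493, 0.0153, 0.0754]
ee_rot: [0.184, -3.136, 0.002]
force: [0.7, -5.0, -0.7]
width: 0.09
t 11.82 p [0.5493 0.0153 0.0754] r 116.3 ang 188.01 line 6.71 w 0.09
F [ 0.71 -5.03 -0.73] T [-1.044 -0.005 -0.302] rxF 0.591 tot 0.29
```

The collar turns, and the total about the axis is 0.29 N m, as the free value should be. Continuing.

```bash
python3 -m crank '[[0,-0.0013,0.0126,0,-0.0417],[0,-0.0007,0.0126,0,-0.0417],[0,-0.0002,0.0126,0,-0.0417],[0,0.0004,0.0126,0,-0.0417],[0,0.0009,0.0126,0,-0.0417],[0,0.0015,0.0125,0,-0.0417],[0,0.002,0.0125,0,-0.0417],[0,0.0026,0.0124,0,-0.0417]]' 55; python3 st.py
python3 -m crank '[[0,0.0024,0.0098,0,-0.0333],[0,0.0028,0.0097,0,-0.0333],[0,0.0031,0.0096,0,-0.0333],[0,0.0035,0.0095,0,-0.0333],[0,0.0038,0.0094,0,-0.0333],[0,0.0041,0.0092,0,-0.0333],[0,0,0,0,0],[0,0,0,0,0]]' 55; python3 st.py
```

```text
clock: 12.48
position: [0.5509, 0.0554, 0.0752]
ee_rot: [-0.364, -3.119, 0.003]
force: [-1.0, -5.6, -0.3]
width: 0.092
t 12.48 p [0.5509 0.0554 0.0752] r 116.1 ang 168.11 line 166.7 w 0.092
F [-0.97 -5.58 -0.29] T [-1.077  0.212 -0.287] rxF 0.657 tot 0.37
clock: 13.15
position: [0.5588, 0.079, 0.0751]
ee_rot: [-0.681, -3.066, 0.002]
force: [-3.0, -3.6, 0.1]
width: 0.087
t 13.15 p [0.5588 0.079  0.0751] r 115.9 ang 155.82 line 154.95 w 0.087
F [-2.98 -3.6   0.15] T [-0.909  0.412 -0.356] rxF 0.522 tot 0.166
```

```bash
python3 -m crank '[[0,0.0044,0.0091,0,-0.03],[0,0.0047,0.0089,0,-0.03],[0,0,0,0,0],[0,0,0,0,0.0],[0,0,0,0,0],[0,0,0,0,0],[0,0,0,0,0],[0,0,0,0,0]]' 55; python3 st.py
python3 - <<'E'
from cell import arm
from h import *
for n in("scene","side"):
  im=arm.get_image(n)[:,:,::-1]
  y,x=(190,180) if n=="scene" else (120,280)
  cv2.imwrite(f"pics/{n}12.png",cv2.resize(im[y:y+100,x:x+110],None,fx=6,fy=6,interpolation=cv2.INTER_CUBIC))
E
```

```text
clock: 13.82
position: [0.5624, 0.0863, 0.0752]
ee_rot: [-0.776, -3.043, 0.001]
force: [-2.4, -4.1, -0.8]
width: 0.092
t 13.82 p [0.5624 0.0863 0.0752] r 115.9 ang 151.76 line 151.39 w 0.092
F [-2.37 -4.13 -0.79] T [-0.984  0.574 -0.424] rxF 0.551 tot 0.127
```

View pics/scene12.png

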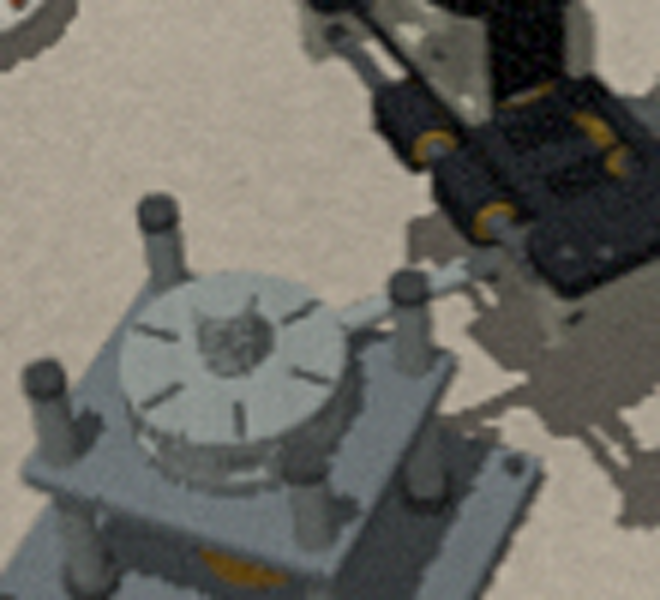

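View pics/side12.png

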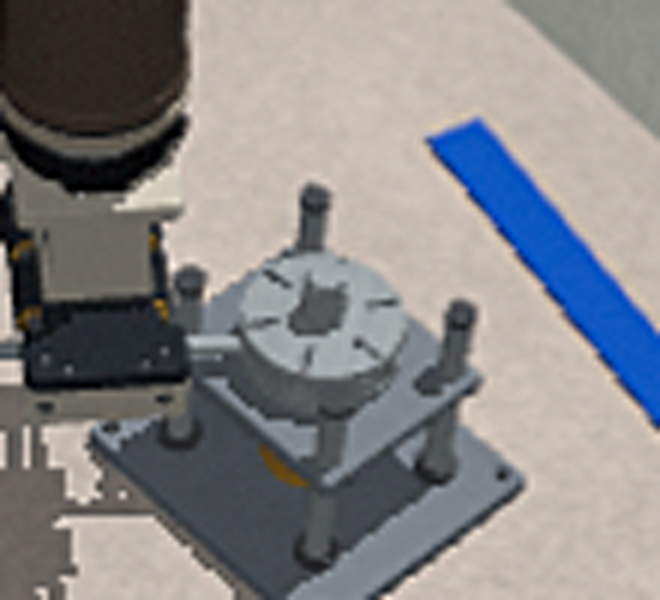

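```bash
cat > lines.py <<'E'
from cell import arm
from h import *
def go(n,o,s,ls,z=.12):
    c=arm.get_calibration(n);f=lambda p:(o[0]+(p[0]+.5)/s-.5,o[1]+(p[1]+.5)/s-.5)
    O=np.array([onz(c,f(a),z)[:2] for a,i in ls]);I=np.array([onz(c,f(i),z)[:2] for a,i in ls])
    m=np.linalg.lstsq(np.c_[2*O,np.ones(len(O))],(O**2).sum(1),rcond=None)[0];C=m[:2]
    an=np.degrees(np.arctan2(O[:,1]-C[1],O[:,0]-C[0]));d=O-I;dn=np.degrees(np.arctan2(d[:,1],d[:,0]))
    print(n,C,np.mod(an,60).round(1),np.mod(dn,60).round(1),"mean",np.mod(an,60).mean().round(2),np.mod(dn,60).mean().round(2))
E
python3 - <<'E'
from lines import *
go("scene",(180,190),6,[((134,326),(178,341)),((147,404),(186,383)),((240,437),(237,402)),((333,382),(296,371)),((320,303),(283,322))])
go("side",(280,120),6,[((265,271),(292,290)),((246,328),(278,320)),((307,370),(313,347)),((379,358),(355,340)),((398,300),(365,305)),((345,254),(337,275))])
E
```

```text
scene [0.6628066  0.03136442] [39.7 38.1 36.9 38.1 37.3] [35.4 35.3 37.3 37.8 34. ] mean 38.03 35.97
side [0.66607209 0.03337337] [42.2 42.6 41.8 36.8 37.9 37.1] [41.9 44.8 42.1 40.  38.  37.4] mean 39.73 40.69
```

The collar lags the bar by about 6° (play of the 10 mm bar in the 12 mm hole), so the holes are at ≈158° and 218°. I'll back off about 4° to free the bar, then withdraw.

```bash
python3 arc.py .1158 151.8 156 3; python3 arc.py .185 156 218 12
python3 -m crank '[[0,-0.0034,-0.0062,0,0.025],[0,-0.0033,-0.0063,0,0.025],[0,-0.0031,-0.0063,0,0.025],[0,0,0,0,0],[0,-0.015,0.0067,0,0],[0,-0.02,0.0089,0,0],[0,-0.02,0.0089,0,0],[0,-0.02,0.0089,0,0]]' 55; python3 st.py
```

```text
[[-0.0033, -0.0063], [-0.0031, -0.0064], [-0.003, -0.0064]] 0.0233 [0.55871144 0.0786001 ]
[[-0.0152, -0.0388], [-0.0117, -0.04], [-0.008, -0.0409], [-0.0043, -0.0415], [-0.0005, -0.0417], [0.0032, -0.0416], [0.0069, -0.0411], [0.0106, -0.0403], [0.0142, -0.0392], [0.0177, -0.0378], [0.021, -0.036], [0.0242, -0.034]] 0.0861 [ 0.51871801 -0.08239737]
clock: 14.58
position: [0.5281, 0.0947, 0.0754]
ee_rot: [-0.655, -3.072, -0.002]
force: [-1.5, 0.0, -0.1]
width: 0.084
t 14.58 p [0.5281 0.0947 0.0754] r 150.3 ang 155.12 line 155.94 w 0.084
F [-1.46  0.02 -0.08] T [-0.022 -0.023  0.   ] rxF 0.089 tot 0.09
```

```bash
python3 -m crank '[[0,-0.04,0.0178,0,0],[0,-0.04,0.0178,0,0],[0,-0.0152,-0.0388,0,0.0861],[0,-0.0117,-0.04,0,0.0861],[0,-0.008,-0.0409,0,0.0861],[0,-0.0043,-0.0415,0,0.0861],[0,-0.0005,-0.0417,0,0.0861],[0,0.0032,-0.0416,0,0.0861]]' 55; python3 st.py
python3 -m crank '[[0,0.0069,-0.0411,0,0.0861],[0,0.0106,-0.0403,0,0.0861],[0,0.0142,-0.0392,0,0.0861],[0,0.0177,-0.0378,0,0.0861],[0,0.021,-0.036,0,0.0861],[0,0.0242,-0.034,0,0.0861],[0,0,0,0,0],[0,0,0,0,0]]' 55; python3 st.py
python3 - <<'E'
from cell import arm
from h import *
for n in("scene","side"):
  im=arm.get_image(n)[:,:,::-1]
  y,x=(190,180) if n=="scene" else (120,280)
  cv2.imwrite(f"pics/{n}13.png",cv2.resize(im[y:y+100,x:x+110],None,fx=6,fy=6,interpolation=cv2.INTER_CUBIC))
E
```

```text
clock: 15.25
position: [0.4817, 0.0104, 0.0756]
ee_rot: [-0.198, 3.135, 0.001]
force: [-0.2, -0.3, -1.7]
width: 0.091
t 15.25 p [0.4817 0.0104 0.0756] r 184.0 ang 186.59 line 7.24 w 0.091
F [-0.24 -0.25 -1.66] T [-0.016  0.006 -0.018] rxF 0.041 tot 0.023
clock: 15.92
position: [0.5205, -0.0813, 0.0754]
ee_rot: [-1.017, 2.972, 0.001]
force: [0.0, 0.7, -0.6]
width: 0.089
t 15.92 p [ 0.5205 -0.0813  0.0754] r 182.9 ang 218.05 line 37.79 w 0.089
F [ 0.02  0.72 -0.63] T [0.094 0.058 0.024] rxF -0.102 tot -0.078
```

View pics/scene13.png

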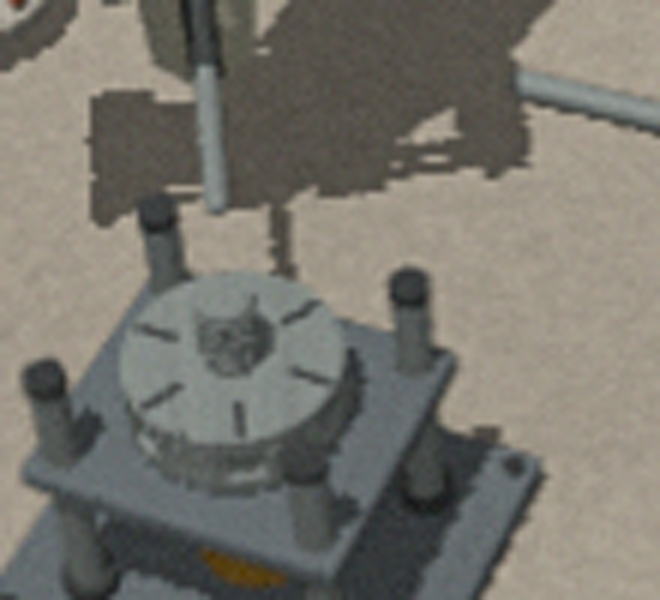

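View pics/side13.png

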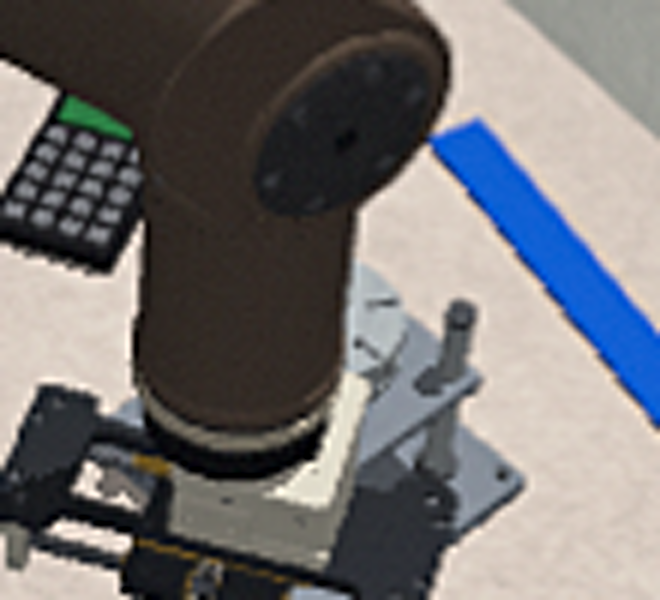

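The bar tip is at (214,208), pointing at the collar; the collar hasn't moved. I'll check the lateral alignment in this view.

```bash
python3 - <<'E'
from cell import arm
from h import *
c=arm.get_calibration("scene");im=cv2.imread("pics/scene13.png").astype(int).sum(2)//3
for y in(80,100,120,140,160,180): print(y,im[y,185:240:3])
E
```

```text
80 [ 96  86  90 106 123 136 141 135 129 119  99  83  76  78  78  79  81  82
  79]
100 [144 140 130 123 123 128 133 134 131 122 110  98  87  82  79  80  80  79
  78]
120 [ 78  78  80  89 110 130 139 137 137 132 120 105  85  72  71  79  83  84
  82]
140 [ 78  77  80  89 108 127 139 140 140 134 125 112  92  76  74  82  82  80
  80]
160 [ 84  84  81  80  83  92 113 132 140 136 131 123 109  95  82  75  75  80
  82]
180 [ 74  73  74  77  81  88 108 129 139 138 136 128 116 102  84  71  67  72
  75]
```

```bash
python3 - <<'E'
from cell import arm
from h import *
c=arm.get_calibration("scene")
f=lambda p:(180+(p[0]+.5)/6-.5,190+(p[1]+.5)/6-.5)
z=.0754+.0303
P=onz(c,f((203.4,80)),z)[:2];Q=onz(c,f((213.2,180)),z)[:2]
d=(Q-P)/np.linalg.norm(Q-P);n=np.array([-d[1],d[0]])
print(P,Q,np.degrees(np.arctan2(d[1],d[0])))
for C in((.6643,.0311),(.663,.0308),(.6645,.0315)):print("collar centre lateral (left +)",n@(np.array(C)-P), d@(np.array(C)-P))
T=onz(c,f((214,212)),z)[:2];print(T,d@(np.array((.6640,.0311))-T))
o=arm.observe();p=o['position'][:2];a=np.radians(37.79);print("FK lateral",-np.sin(a)*(.6645-p[0])+np.cos(a)*(.0315-p[1]))
E
```

```text
[ 0.54210455 -0.06527187] [ 0.58547426 -0.03127687] 38.090841043989755
collar centre lateral (left +) 0.0004643034488385489 0.15562470817231233
collar centre lateral (left +) 0.0010301764489557552 0.1544164914087561
collar centre lateral (left +) 0.0006557348933280693 0.15602887893085463
[ 0.59915226 -0.02167217] 0.0835930310885497
FK lateral -0.00035817108948610343
```

```bash
python3 -m crank '[[0,0.0148,0.0117,0,0.001],[0,0.0148,0.0117,0,0.001],[0,0.0148,0.0117,0,0.001],[0,0.0148,0.0117,0,0],[0,0.0148,0.0117,0,0],[0,0.0148,0.0117,0,0],[0,0.007,0.0055,0,0],[0,0.007,0.0055,0,0]]' 55; python3 st.py
```

```text
clock: 16.68
position: [0.562, -0.0489, 0.0752]
ee_rot: [1.024, -2.97, -0.0]
force: [-0.3, 0.2, -0.1]
width: 0.088
t 16.68 p [ 0.562  -0.0489  0.0752] r 130.2 ang 218.1 line 38.06 w 0.088
F [-0.34  0.22 -0.09] T [ 0.082  0.123 -0.03 ] rxF -0.05 tot -0.08
```

```bash
python3 -m crank '[[0,0.0057,0.0044,0,0],[0,0.0057,0.0044,0,0],[0,0.0057,0.0044,0,0],[0,0.0057,0.0044,0,0],[0,0.0053,0.0042,0,0],[0,0,0,0,0],[0,0,0,0,0],[0,0,0,0,0]]' 55; python3 st.py; python3 arc.py .1155 218.1 198 8;python3 arc.py .1155 198 182 8;python3 arc.py .1155 182 166 8;python3 arc.py .1155 166 150 8
```

```text
clock: 17.35
position: [0.5727, -0.0407, 0.0753]
ee_rot: [1.023, -2.97, -0.0]
force: [-0.5, -0.3, -0.3]
width: 0.092
t 17.35 p [ 0.5727 -0.0407  0.0753] r 116.8 ang 218.18 line 38.03 w 0.092
F [-0.45 -0.32 -0.31] T [0.02  0.079 0.028] rxF -0.004 tot 0.025
[[-0.0076, 0.0101], [-0.0071, 0.0105], [-0.0067, 0.0108], [-0.0062, 0.011], [-0.0057, 0.0113], [-0.0052, 0.0115], [-0.0047, 0.0118], [-0.0042, 0.012]] -0.0419 [ 0.55465297 -0.00419146]
[[-0.0029, 0.0096], [-0.0026, 0.0097], [-0.0023, 0.0098], [-0.0019, 0.0099], [-0.0016, 0.01], [-0.0012, 0.01], [-0.0009, 0.01], [-0.0005, 0.0101]] -0.0333 [0.54907036 0.02746911]
[[-0.0002, 0.0101], [0.0002, 0.0101], [0.0005, 0.0101], [0.0009, 0.01], [0.0012, 0.01], [0.0016, 0.01], [0.0019, 0.0099], [0.0023, 0.0098]] -0.0333 [0.55243084 0.05944198]
[[0.0026, 0.0097], [0.0029, 0.0096], [0.0033, 0.0095], [0.0036, 0.0094], [0.0039, 0.0093], [0.0043, 0.0091], [0.0046, 0.009], [0.0049, 0.0088]] -0.0333 [0.56447407 0.08925   ]
```

```bash
python3 -m crank '[[0,-0.0076,0.0101,0,-0.0419],[0,-0.0071,0.0105,0,-0.0419],[0,-0.0067,0.0108,0,-0.0419],[0,-0.0062,0.011,0,-0.0419],[0,-0.0057,0.0113,0,-0.0419],[0,-0.0052,0.0115,0,-0.0419],[0,-0.0047,0.0118,0,-0.0419],[0,-0.0042,0.012,0,-0.0419]]' 55; python3 st.py
```

```text
clock: 18.02
position: [0.5538, -0.0068, 0.0755]
ee_rot: [-0.482, 3.104, -0.003]
force: [1.0, -5.2, -1.9]
width: 0.088
t 18.02 p [ 0.5538 -0.0068  0.0755] r 117.1 ang 199.09 line 17.66 w 0.088
F [ 0.99 -5.24 -1.88] T [-0.969 -0.131 -0.272] rxF 0.617 tot 0.345
```

```bash
python3 arc.py .1158 198 188 8; python3 arc.py .1158 188 178 8;python3 arc.py .1158 178 168 8;python3 arc.py .1158 168 160 8;python3 arc.py .1158 160 152 8
python3 -m crank '[[0,-0.0019,0.006,0,-0.0208],[0,-0.0018,0.0061,0,-0.0208],[0,-0.0016,0.0061,0,-0.0208],[0,-0.0015,0.0061,0,-0.0208],[0,-0.0014,0.0062,0,-0.0208],[0,-0.0012,0.0062,0,-0.0208],[0,-0.0011,0.0062,0,-0.0208],[0,-0.0009,0.0062,0,-0.0208]]' 55; python3 st.py
```

```text
[[-0.0019, 0.006], [-0.0018, 0.0061], [-0.0016, 0.0061], [-0.0015, 0.0061], [-0.0014, 0.0062], [-0.0012, 0.0062], [-0.0011, 0.0062], [-0.0009, 0.0062]] -0.0208 [0.54982696 0.01538375]
[[-0.0008, 0.0063], [-0.0007, 0.0063], [-0.0005, 0.0063], [-0.0004, 0.0063], [-0.0003, 0.0063], [-0.0001, 0.0063], [0.0, 0.0063], [0.0002, 0.0063]] -0.0208 [0.54877054 0.03554136]
[[0.0003, 0.0063], [0.0004, 0.0063], [0.0006, 0.0063], [0.0007, 0.0063], [0.0008, 0.0063], [0.001, 0.0062], [0.0011, 0.0062], [0.0012, 0.0062]] -0.0208 [0.55123051 0.05557617]
[[0.0011, 0.0049], [0.0012, 0.0049], [0.0013, 0.0049], [0.0014, 0.0049], [0.0014, 0.0048], [0.0015, 0.0048], [0.0016, 0.0048], [0.0017, 0.0048]] -0.0167 [0.55568359 0.07110593]
[[0.0018, 0.0047], [0.0019, 0.0047], [0.0019, 0.0047], [0.002, 0.0046], [0.0021, 0.0046], [0.0022, 0.0046], [0.0023, 0.0045], [0.0023, 0.0045]] -0.0167 [0.56225467 0.08586481]
clock: 18.68
position: [0.5489, 0.0131, 0.0753]
ee_rot: [0.214, -3.134, 0.002]
force: [0.2, -7.0, -0.9]
width: 0.091
t 18.68 p [0.5489 0.0131 0.0753] r 117.1 ang 189.07 line 7.8 w 0.091
F [ 0.24 -6.96 -0.91] T [-1.182  0.117 -0.308] rxF 0.809 tot 0.501
```

The torque is rising (0.35 → 0.50). Smaller steps now.

```bash
python3 -m crank '[[0,-0.0004,0.0031,0,-0.0104],[0,-0.0004,0.0031,0,-0.0104],[0,-0.0003,0.0031,0,-0.0104],[0,-0.0003,0.0031,0,-0.0104],[0,-0.0002,0.0031,0,-0.0104],[0,-0.0002,0.0031,0,-0.0104],[0,-0.0002,0.0031,0,-0.0104],[0,-0.0002,0.0031,0,-0.0104]]' 55; python3 st.py
```

```text
clock: 19.35
position: [0.5479, 0.0228, 0.0752]
ee_rot: [0.078, -3.14, 0.002]
force: [-1.3, -6.6, -0.8]
width: 0.091
t 19.35 p [0.5479 0.0228 0.0752] r 116.9 ang 184.29 line 2.83 w 0.091
F [-1.28 -6.57 -0.82] T [-1.272  0.246 -0.245] rxF 0.755 tot 0.51
```

```bash
python3 -m crank '[[0,-0.0001,0.0025,0,-0.0083],[0,-0.0001,0.0025,0,-0.0083],[0,-0.0001,0.0025,0,-0.0083],[0,0,0.0025,0,-0.0083],[0,0,0.0025,0,-0.0083],[0,0,0.0025,0,-0.0083],[0,0,0,0,0],[0,0,0,0,0]]' 55; python3 st.py
```

```text
clock: 20.02
position: [0.5476, 0.0287, 0.0752]
ee_rot: [-0.003, -3.14, 0.003]
force: [-0.6, -6.0, -0.4]
width: 0.089
t 20.02 p [0.5476 0.0287 0.0752] r 116.9 ang 181.38 line 179.87 w 0.089
F [-0.56 -6.04 -0.42] T [-1.234  0.249 -0.329] rxF 0.704 tot 0.375
```

```bash
cat >> st.py <<'E'
Fy=T[0]/.207;Fx=-T[1]/.207
print("tot from moments",round(d[0]*Fy-d[1]*Fx+T[2],3))
E
python3 -m crank '[[0,0,0.0031,0,-0.0104],[0,0,0.0031,0,-0.0104],[0,0.0001,0.0031,0,-0.0104],[0,0.0001,0.0031,0,-0.0104],[0,0.0001,0.0031,0,-0.0104],[0,0.0002,0.0031,0,-0.0104],[0,0.0002,0.0031,0,-0.0104],[0,0.0002,0.0031,0,-0.0104]]' 55; python3 st.py
```

```text
clock: 20.68
position: [0.5479, 0.0383, 0.0752]
ee_rot: [-0.142, -3.137, 0.003]
force: [-1.1, -7.5, 0.3]
width: 0.091
t 20.68 p [0.5479 0.0383 0.0752] r 116.8 ang 176.67 line 174.83 w 0.091
F [-1.07 -7.52  0.26] T [-1.427  0.3   -0.318] rxF 0.884 tot 0.566
tot from moments 0.496
```

```bash
python3 -m crank '[[0,0.0003,0.0031,0,-0.0104],[0,0.0003,0.0031,0,-0.0104],[0,0.0003,0.0031,0,-0.0104],[0,0.0004,0.0031,0,-0.0104],[0,0,0,0,0],[0,0,0,0,0],[0,0,0,0,0],[0,0,0,0,0]]' 55; python3 st.py
python3 - <<'E'
from cell import arm
from h import *
im=arm.get_image("scene")[:,:,::-1]
cv2.imwrite("pics/sc14.png",cv2.resize(im[190:310,170:280],None,fx=5,fy=5,interpolation=cv2.INTER_CUBIC))
E
python3 st.py
```

```text
clock: 21.35
position: [0.5483, 0.0433, 0.0751]
ee_rot: [-0.209, -3.133, 0.003]
force: [-1.8, -6.5, -0.7]
width: 0.087
t 21.35 p [0.5483 0.0433 0.0751] r 116.8 ang 174.2 line 172.38 w 0.087
F [-1.77 -6.47 -0.75] T [-1.368  0.375 -0.316] rxF 0.773 tot 0.456
tot from moments 0.473
t 21.4 p [0.5483 0.0433 0.0751] r 116.8 ang 174.19 line 172.38 w 0.092
F [-1.55 -6.62 -0.96] T [-1.436  0.338 -0.286] rxF 0.788 tot 0.502
tot from moments 0.539
```

View pics/sc14.png

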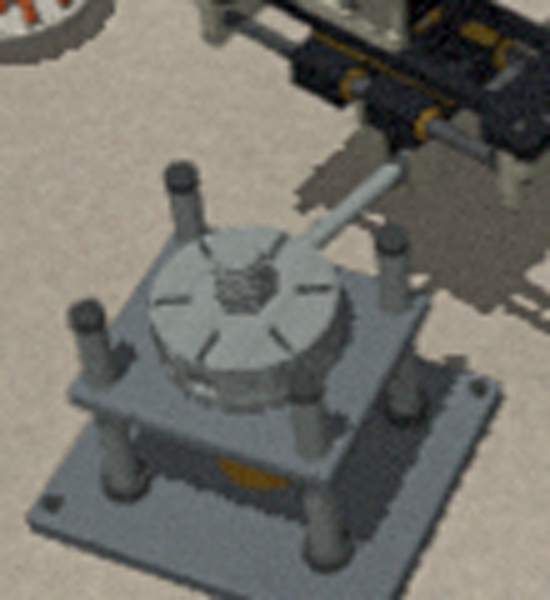

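Held torque is up to about 0.5 (0.15 when free, in the first swing). Another 2.5° step.

```bash
python3 -m crank '[[0,0.0004,0.0031,0,-0.0104],[0,0.0004,0.0031,0,-0.0104],[0,0.0004,0.0031,0,-0.0104],[0,0.0005,0.0031,0,-0.0104],[0,0,0,0,0],[0,0,0,0,0],[0,0,0,0,0],[0,0,0,0,0]]' 55; python3 st.py
python3 - <<'E'
from cell import arm
arm.get_image("side")
E
python3 st.py
```

```text
clock: 22.07
position: [0.549, 0.0482, 0.0751]
ee_rot: [-0.277, -3.128, 0.003]
force: [-2.0, -6.7, -0.6]
width: 0.092
t 22.07 p [0.549  0.0482 0.0751] r 116.7 ang 171.78 line 169.88 w 0.092
F [-2.01 -6.74 -0.57] T [-1.45   0.317 -0.311] rxF 0.812 tot 0.502
tot from moments 0.524
t 22.12 p [0.549  0.0482 0.0751] r 116.7 ang 171.79 line 169.87 w 0.091
F [-1.98 -7.16 -0.93] T [-1.516  0.341 -0.291] rxF 0.86 tot 0.568
tot from moments 0.582
```

```bash
python3 -m crank '[[0,0.0005,0.0025,0,-0.0083],[0,0.0005,0.0025,0,-0.0083],[0,0,0,0,0],[0,0,0,0,0],[0,0,0,0,0],[0,0,0,0,0],[0,0,0,0,0],[0,0,0,0,0]]' 55; python3 st.py
python3 - <<'E'
from cell import arm
from h import *
im=arm.get_image("scene")[:,:,::-1]
cv2.imwrite("pics/sc15.png",cv2.resize(im[190:290,180:290],None,fx=6,fy=6,interpolation=cv2.INTER_CUBIC))
E
python3 st.py
```

```text
clock: 22.78
position: [0.5493, 0.0501, 0.0751]
ee_rot: [-0.304, -3.125, 0.003]
force: [-2.1, -7.7, -0.8]
width: 0.089
t 22.78 p [0.5493 0.0501 0.0751] r 116.7 ang 170.85 line 168.87 w 0.089
F [-2.1  -7.74 -0.76] T [-1.479  0.309 -0.338] rxF 0.931 tot 0.594
tot from moments 0.513
t 22.83 p [0.5493 0.0501 0.0751] r 116.7 ang 170.83 line 168.88 w 0.093
F [-2.13 -6.74 -0.96] T [-1.469  0.4   -0.324] rxF 0.816 tot 0.492
tot from moments 0.53
```

View pics/sc15.png

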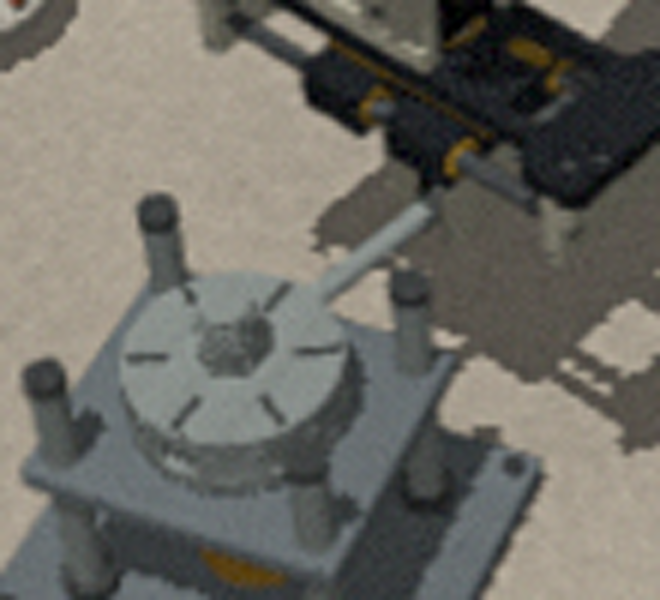

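```bash
python3 - <<'E'
from lines import *
go("scene",(180,190),6,[((127,358),(167,358)),((173,425),(200,396)),((285,424),(264,394)),((343,350),(300,351)),((288,285),(265,308)),((183,287),(194,302))])
# sc14: (170,190) x5
go("scene",(170,190),5,[((155,300),(189,299)),((199,360),(218,332)),((289,349),(271,328)),((338,287),(296,290)),((283,236),(263,259)),((201,238),(212,256))])
E
```

```text
scene [0.66317332 0.03184564] [ 1.3 58.8  1.4  1.1  1.5  2.6] [58.5 56.5  0.5  0.1 54.5  1.7] mean 11.11 28.64
scene [0.66336589 0.03141242] [2.8 4.8 4.5 4.6 5.8 2.3] [ 0.7  5.2  5.2  3.7 58.7 57.9] mean 4.16 21.91
```

```bash
python3 - <<'E'
from cell import arm
from h import *
c=arm.get_calibration("scene");im=cv2.imread("pics/sc15.png").astype(int).sum(2)//3
for x in(335,350,370,390,405): print(x,im[200:310:4,x])
E
```

```text
335 [115  86  73  76  78  80  81  82  80  76  74 103 155 169 163 157 140 130
 134 140 139 129 111 101 106 128 149 152]
350 [ 80  80  81  84  86  86  82  82  82  82  77  79  91 120 143 143 141 135
 130 113  96  92 116 145 154 156 152 151]
370 [ 80  81  81  78  78  78  78  76  84  99 125 143 143 139 127 115  91  95
 131 156 163 157 155 157 163 162 157 153]
390 [ 84  80  76  76  76  94 123 141 146 143 134 118 104 103  94  74  72  84
  97  98  90  84  84  84  80  96 115 121]
405 [ 81  83  99 122 135 141 142 133 117 103  83  72  77  76  95 128 131 104
  72  62  62  63  66  67  62  45  45  68]
```

```bash
python3 - <<'E'
from cell import arm
from h import *
c=arm.get_calibration("scene")
f=lambda p:(180+(p[0]+.5)/6-.5,190+(p[1]+.5)/6-.5)
P=onz(c,f((350,264)),.1055)[:2];Q=onz(c,f((405,222)),.1055)[:2]
d=(P-Q)/np.linalg.norm(Q-P);n=np.array([-d[1],d[0]])
print(P,Q,np.degrees(np.arctan2(-d[1],-d[0])))
for C in((.6635,.0313),):print("collar centre lateral",n@(np.array(C)-P), d@(np.array(C)-P))
E
```

```text
[0.59709448 0.03713469] [0.56953865 0.04397226] 166.064363704834
collar centre lateral 0.010329597783935208 0.06585617400377296
```

The collar reads 181°, so the lag has grown from ~6.5° (free) to ~12°, which independently confirms the stiffening to about 0.54 N m. I'll take one more 2° nudge to sit mid-range.

```bash
python3 -m crank '[[0,0.0006,0.0033,0,-0.01],[0,0.0006,0.0033,0,-0.01],[0,0.0006,0.0033,0,-0.01],[0,0,0,0,0],[0,0,0,0,0],[0,0,0,0,0],[0,0,0,0,0],[0,0,0,0,0]]' 55; python3 st.py
python3 - <<'E'
from cell import arm
from h import *
im=arm.get_image("scene")[:,:,::-1]
cv2.imwrite("pics/sc16.png",cv2.resize(im[190:290,180:290],None,fx=6,fy=6,interpolation=cv2.INTER_CUBIC))
E
python3 st.py
python3 - <<'E'
from cell import arm
from h import *
im=arm.get_image("side")[:,:,::-1]
cv2.imwrite("pics/sd16.png",cv2.resize(im[120:220,260:370],None,fx=6,fy=6,interpolation=cv2.INTER_CUBIC))
E
python3 st.py
```

```text
clock: 23.5
position: [0.55, 0.0539, 0.075]
ee_rot: [-0.354, -3.12, 0.004]
force: [-1.3, -8.1, 0.2]
width: 0.089
t 23.5 p [0.55   0.0539 0.075 ] r 116.7 ang 168.92 line 167.07 w 0.089
F [-1.26 -8.12  0.23] T [-1.594  0.395 -0.3  ] rxF 0.958 tot 0.658
tot from moments 0.625
t 23.55 p [0.55   0.0539 0.075 ] r 116.7 ang 168.92 line 167.06 w 0.089
F [-2.3  -7.02  0.15] T [-1.589  0.423 -0.337] rxF 0.856 tot 0.519
tot from moments 0.588
t 23.6 p [0.5499 0.0539 0.075 ] r 116.7 ang 168.92 line 167.07 w 0.085
F [-1.49 -7.49 -1.5 ] T [-1.596  0.356 -0.34 ] rxF 0.892 tot 0.552
tot from moments 0.582
```

View pics/sd16.png

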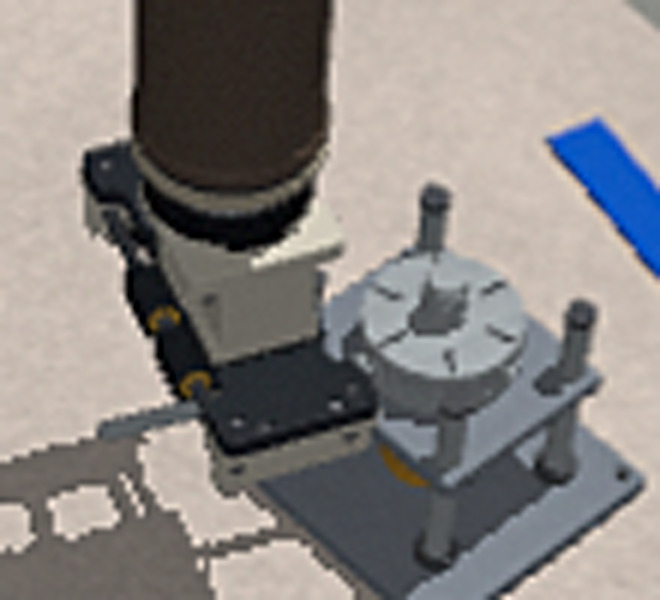

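View pics/sc16.png

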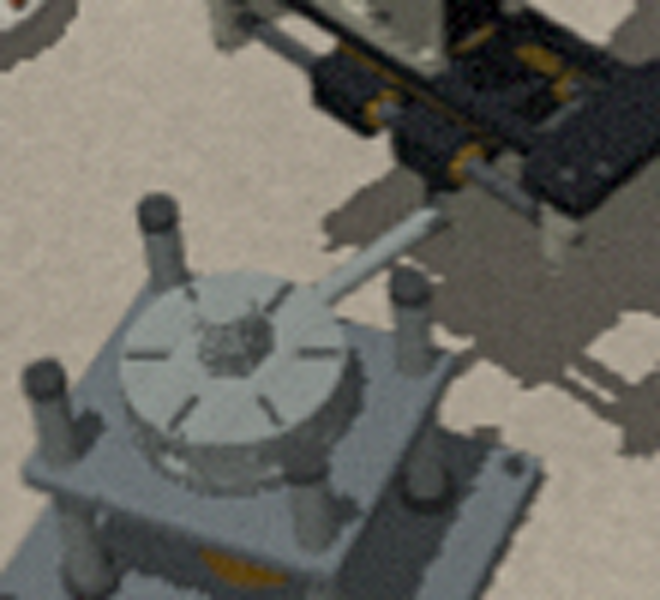

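Readings average ≈0.59 N m, which is firm and well under crushing. I'm stopping the turning here. Now I back the bar off inside the hole's play and check it's unloaded before withdrawing.

```bash
python3 arc.py .1167 168.9 176 6
python3 -m crank '[[0,-0.0011,-0.0059,0,0.025],[0,-0.001,-0.0059,0,0.025],[0,-0.0008,-0.006,0,0.025],[0,-0.0007,-0.006,0,0.025],[0,-0.0006,-0.006,0,0.025],[0,-0.0005,-0.006,0,0.025],[0,0,0,0,0],[0,0,0,0,0]]' 55; python3 st.py
```

```text
[[-0.0011, -0.0059], [-0.001, -0.0059], [-0.0009, -0.006], [-0.0007, -0.006], [-0.0006, -0.006], [-0.0005, -0.006]] 0.0197 [0.54808428 0.03964058]
clock: 24.27
position: [0.5482, 0.041, 0.0751]
ee_rot: [-0.108, -3.138, 0.001]
force: [-3.1, -4.0, -1.1]
width: 0.092
t 24.27 p [0.5482 0.041  0.0751] r 116.7 ang 175.35 line 176.07 w 0.092
F [-3.05 -4.03 -1.07] T [-0.993  0.592 -0.41 ] rxF 0.497 tot 0.087
tot from moments 0.175
```

```bash
python3 -m crank '[[0,0,-0.0035,0,0],[0,0,-0.0035,0,0],[0,0,-0.003,0,0],[0,0,0,0,0],[0,0,0,0,0],[0,0,0,0,0],[0,0,0,0,0],[0,0,0,0,0]]' 55; python3 st.py
```

```text
clock: 24.93
position: [0.5494, 0.0383, 0.0755]
ee_rot: [0.104, 3.139, 0.0]
force: [-1.6, -1.7, 0.2]
width: 0.093
t 24.93 p [0.5494 0.0383 0.0755] r 115.3 ang 176.63 line 176.19 w 0.093
F [-1.63 -1.7   0.23] T [-0.206  0.076 -0.104] rxF 0.207 tot 0.102
tot from moments 0.013
```

Nearly unloaded. Withdrawing along the bar.

```bash
python3 -m crank '[[0,-0.01,0.0005,0,0],[0,-0.015,0.0008,0,0],[0,-0.02,0.001,0,0],[0,-0.025,0.0013,0,0],[0,-0.03,0.0015,0,0],[0,-0.03,0.0015,0,0],[0,-0.03,0.0015,0,0],[0,0,0,0,0]]' 55; python3 st.py
python3 - <<'E'
from cell import arm
from h import *
im=arm.get_image("scene")[:,:,::-1]
cv2.imwrite("pics/sc17.png",cv2.resize(im[170:290,180:310],None,fx=5,fy=5,interpolation=cv2.INTER_CUBIC))
c=arm.get_calibration("wrist");np.savez("w17.npz",**c)
cv2.imwrite("pics/w17.png",arm.get_image("wrist")[:,:,::-1])
E
```

```text
clock: 25.6
position: [0.4815, 0.0416, 0.0752]
ee_rot: [-0.103, -3.137, -0.0]
force: [-0.9, -0.3, -2.2]
width: 0.092
t 25.6 p [0.4815 0.0416 0.0752] r 183.3 ang 176.84 line 176.23 w 0.092
F [-0.9  -0.32 -2.16] T [0.006 0.062 0.03 ] rxF 0.068 tot 0.098
tot from moments 0.028
```

View pics/sc17.png

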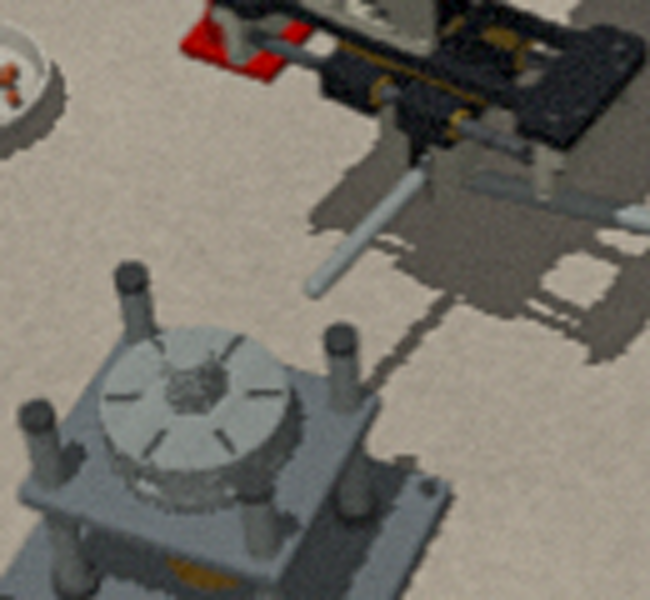

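View pics/w17.png

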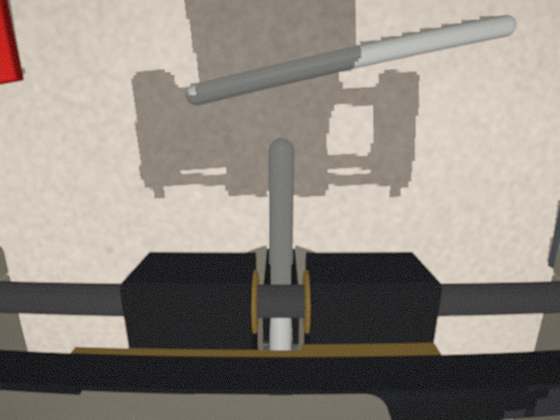

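The collar stayed put, and the bar hasn't slipped in the grip (end still at (281,140) in the wrist view). Carrying it back over the rest.

```bash
python3 -m crank '[[0,-0.0064,0.0497,0,0],[0,-0.0064,0.0497,0,0],[0,-0.0064,0.0497,0,0],[0,-0.0064,0.0497,0,0],[0,-0.0064,0.0497,0,0],[0,-0.0064,0.0497,0,0],[0,-0.0064,0.0497,0,0],[0,-0.0064,0.0497,0,0]]' 55
python3 -m crank '[[0,-0.0064,0.0497,0,0],[0,-0.0064,0.0497,0,0],[0,-0.0064,0.0497,0,0],[0,-0.0064,0.0497,0,0.0025],[0,0,0,0,0],[0,0,0,0,0],[0,0,0,0,0],[0,0,0,0,0]]' 55
python3 st.py
```

```text
clock: 26.37
position: [0.4652, 0.2017, 0.0755]
ee_rot: [0.105, 3.139, 0.001]
force: [0.5, -1.2, -1.3]
width: 0.09
clock: 27.03
position: [0.4549, 0.2787, 0.0753]
ee_rot: [0.103, 3.14, -0.001]
force: [0.3, -0.4, -0.3]
width: 0.094
t 27.03 p [0.4549 0.2787 0.0753] r 324.1 ang 130.29 line 176.25 w 0.094
F [ 0.28 -0.35 -0.3 ] T [ 0.066 -0.034 -0.012] rxF 0.004 tot -0.008
tot from moments -0.12
```

```bash
python3 -m crank '[[0,-0.01,0.0032,0,0.002],[0,0,0,-0.03,0],[0,0,0,-0.04,0],[0,0,0,-0.04,0],[0,0,0,-0.02,0],[0,0,0,-0.01,0],[0,0,0,0,0],[0,0,0,0,0]]' 55; python3 st.py
```

```text
clock: 27.7
position: [0.4507, 0.2811, 0.0198]
ee_rot: [0.098, 3.14, 0.0]
force: [-0.5, -0.1, -1.5]
width: 0.091
t 27.7 p [0.4507 0.2811 0.0198] r 328.6 ang 130.59 line 176.43 w 0.091
F [-0.49 -0.12 -1.48] T [ 0.045  0.035 -0.041] rxF 0.148 tot 0.107
tot from moments -0.045
```

```bash
python3 -m crank '[[0,0,-0.0025,0,0],[0,0,0,-0.005,0],[0,0,0,-0.005,0],[0,0,0,-0.005,0],[0,0,0,-0.002,0],[0,0,0,0,0],[0,0,0,0,0],[0,0,0,0,0]]' 55; python3 st.py
python3 - <<'E'
from cell import arm
from h import *
cv2.imwrite("pics/w18.png",arm.get_image("wrist")[:,:,::-1])
E
```

```text
clock: 28.37
position: [0.4504, 0.2801, 0.0127]
ee_rot: [0.098, 3.14, 0.0]
force: [-0.7, -1.1, 3.0]
width: 0.094
t 28.37 p [0.4504 0.2801 0.0127] r 328.0 ang 130.73 line 176.44 w 0.094
F [-0.74 -1.14  2.97] T [-0.193  0.168 -0.052] rxF 0.427 tot 0.375
tot from moments 0.35
```

View pics/w18.png

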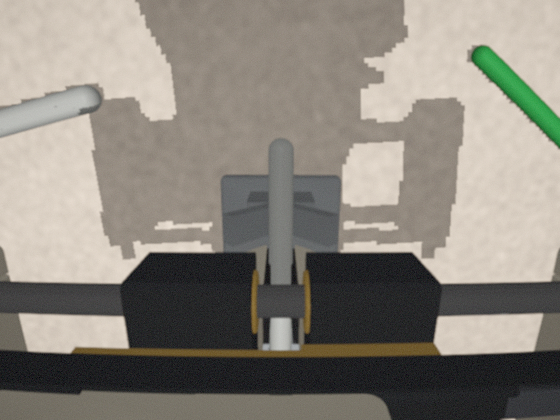

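The bar rests in the notches with a light 3 N contact, and this view matches the one before pick-up. I'll open, then rise.

```bash
python3 -m crank '[[0.5,0,0,0,0],[0.5,0,0,0,0],[0.5,0,0,0,0],[0.5,0,0,0,0],[0.5,0,0,0,0],[0.5,0,0,0,0],[0.5,0,0,0,0],[0.5,0,0,0,0]]' 55
python3 -m crank '[[0.5,0,0,0.02,0],[0.5,0,0,0.04,0],[0.5,0,0,0.06,0],[0.5,0,0,0.08,0],[0.5,0,0,0.08,0],[0.5,0,0,0.08,0],[0.5,0,0,0.08,0],[0.5,0,0,0.04,0]]' 55
python3 -m crank '[[0.5,-0.03,0.06,0,0],[0.5,-0.03,0.06,0,0],[0.5,-0.03,0.06,0,0],[0.5,-0.03,0.06,0,0],[0.5,-0.03,0.06,0,0],[0.5,-0.03,0.06,0,0],[0.5,0,0,0,0],[0.5,0,0,0,0]]' 55
python3 - <<'E'
from cell import arm
from h import *
a=arm.get_image("scene")[:,:,::-1];b=arm.get_image("side")[:,:,::-1]
cv2.imwrite("pics/scE.png",a);cv2.imwrite("pics/sdE.png",b)
cv2.imwrite("pics/scEc.png",cv2.resize(a[210:320,170:400],None,fx=3.4,fy=3.4,interpolation=cv2.INTER_CUBIC))
cv2.imwrite("pics/sdEc.png",cv2.resize(b[125:255,200:390],None,fx=4,fy=4,interpolation=cv2.INTER_CUBIC))
print(arm.observe()['clock'],arm.observe()['force'])
E
```

```text
clock: 29.08
position: [0.4504, 0.2801, 0.0126]
ee_rot: [0.097, 3.14, -0.0]
force: [0.0, -0.6, 0.9]
width: 0.498
clock: 29.75
position: [0.4516, 0.2807, 0.2092]
ee_rot: [0.098, 3.136, 0.005]
force: [0.6, 0.6, -0.5]
width: 0.503
clock: 30.42
position: [0.3771, 0.4254, 0.2049]
ee_rot: [-0.092, -3.14, -0.0]
force: [0.5, 0.1, -0.5]
width: 0.5
30.5167 [ 0.47767898 -0.19428741  0.09227723]
```

View pics/scEc.png

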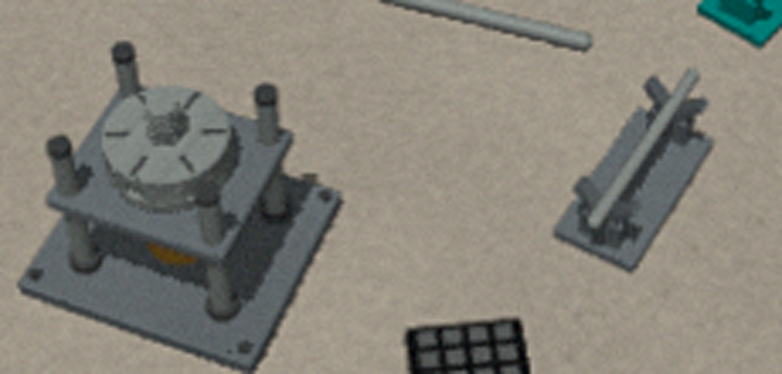

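View pics/sdEc.png

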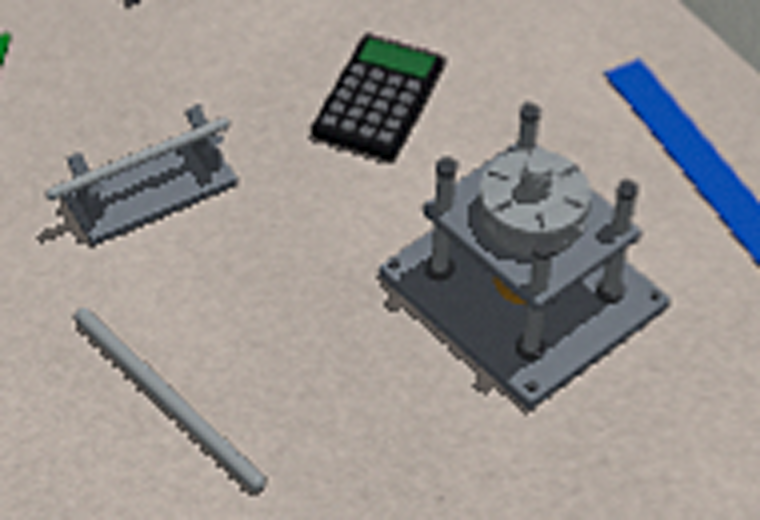

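View pics/scE.png

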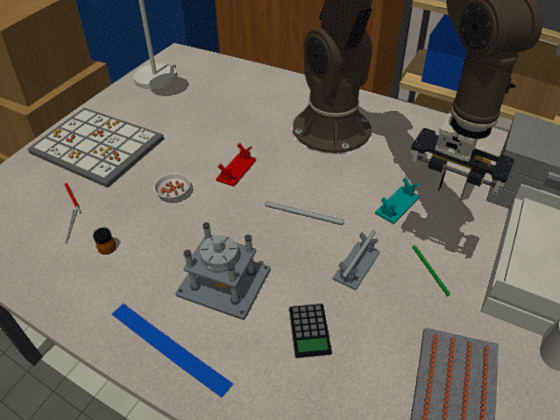

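Both views show the bar in its two notches at the same pixels as at the start (side crop (223,125)–(52,193)). The collar is where I left it, and dish, calculator and jar haven't moved. Handing in.

```bash
python3 -c "
from cell import arm
print(arm.sign_off())"
```

```text
the job is handed in; nothing more can be done
None
```

I turned the collar clockwise with the bar through two holes until it was clearly stiffer. I then laid the bar back in its rest and handed the job in at about 30.5 s of the 72 s. No verdict was reported.

- **Turning:** The collar turned about 86° from its start, roughly 5.7 mm of ram travel by vision. It ran free at about 0.3 N m, and the last held readings averaged about 0.59 N m, with single readings between 0.52 and 0.66. The collar's lag behind the bar also grew from about 6.5° to 12°, which agrees with the stiffening. I never measured the force on the stone directly. I take it from these torques to be about 60–75 N, against the 35 N needed and the 180 N that would crush it.
- **Last checks:** Both fixed cameras show the bar in both notches at the pixels where it started. The collar kept its position after I withdrew the bar. The dish, calculator and jar look unmoved, and the gripper is clear of everything.
- **What disagreed or failed:**
  - The fingertips are about 13 mm above the reported TCP, not 17 mm below it as the text says. My first grasp therefore closed above the bar and missed; I measured the offset in two views and grasped again.
  - Single torque readings scatter by about ±0.07 N m.
  - While the bar was loaded, the measured collar angle, the tool's angle and the bar's angle in the pictures differed by several degrees. I put this down to play in the hole and the bar giving slightly in the grip.

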